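# Slide the bit carrier onto the sloping tool rail and shut the keeper

## Task

Put the bit carrier away on the sloping tool rail: slide its foot into the track from the open end, round nose first, and push it fully home against the end stop. Then swing the keeper bar shut across the slot behind it, let go, and leave the other things on the bench where they lie.

Things in the scene. Friction and masses are not known exactly. Their poses are not given: they have to be found in the camera images.
- carrier_grip (a point): Grasp point of the bit carrier: loose, 78 mm high, 0.29 kg; a wooden block 32 wide, 90 long, 24 mm high with six steel bits on top, on an aluminium neck and foot. Stands upright on the bench at the start. Point: centre of the block, 38 mm above the foot's underside; bits end 40 mm above it. +y: along the length to the foot's round nose; x: across the 32 mm width, the way to grasp; z: up.
- carrier: The same carrier, same axes; origin: middle of the underside of its foot, 11 mm behind (-y) and 38 mm below the grasp point. Foot 42 mm wide, 6 mm thick, 116 mm long: y from -58 (square tail) to +58 mm (half-round nose, radius 21 mm). Neck 24 mm wide, from the foot up to the block, y -32 to +52 mm. Block y -34 to +56 mm.
- track: Fixed sloping track. Origin: mid channel floor at the end stop. +y into the stop; open mouth at y=-120 mm; z square to the floor, leaning 30 deg to the robot's side; x up the slope. Channel 46 wide, 9 deep; lips above it (top at 13 mm) leave a 30 mm slot: entry by the mouth only. Home: carrier origin at (0,-58,0), grasp point (0,-47,38) mm, axes parallel (side play 2, lift play 3 mm).
- keeper (a joint): Angle of the keeper: steel bar 62 mm long, pivoted square to the track floor, down the slope from the slot near the mouth. 0 = shut: it points up the slope (+x of the track) across the slot. Grows swinging out: 1.57 = straight out past the mouth (-y of the track); most 2.4. Starts open, 1.65 to 2.2, clear of the mouth; stays where left; 2 to 3 N at the pin turn it.
- keeper_hinge (a point): The keeper's pivot, at (-54, -108, 17) mm in the track frame, mid thickness of the bar (5 mm thick, 12 mm wide).
- keeper_pin (a point): Upright grip pin of the keeper, 12 mm thick, 42 mm from the pivot, square to the track floor; it reaches from 17 mm below this point (top of the bar) to 17 mm above. At keeper angle a it is at (-54 + 42 cos a, -108 - 42 sin a, 36.5) mm in the track frame. Shut, its near side stands 10 mm behind the block of a carrier that is home.
- sanding_block: Bystander: wooden sanding block 46x70x24 mm lying on the bench, origin at its underside.
- masking_tape: Bystander: roll of masking tape, 104 mm across, 25 mm high, lying on the bench, origin at its underside.
- wood_stick: Bystander: orange-brown wooden stick 14x105x8 mm lying on the bench, origin at its underside.

How it is judged:
By the outcome, as a careful person would: the job done as asked, in the order asked, and still so for the second after the job is handed in, with the robot touching nothing.
It also fails if it takes over 58 s, if anything falls off the work surface, if the arm or the gripper's body presses on something with over 40 N, if the wrist force passes 120 N, or if a joint passes its speed limit or range.

## Robot

A 6-joint arm with a two-finger parallel gripper is mounted at the origin on a cart in front of the work surface, level with it; the furniture and walls round the work are solid. World frame = base frame: x ahead of the robot, y to its left, z up, the work surface at z = 0. Lengths are in m, angles in degrees, forces in N, time in s.
With the tool pointing down it reaches from about 0.35 to 0.975 m from the base axis. Payload 4.9 kg.
Tool frame: the origin (TCP) lies on the centre line of the jaws, within the pads' length; the fingertips stand 17 mm ahead of it and the grasp point (between the pads) lies 2 mm behind it (manip.nose_length is the distance from the TCP to the fingertips, in m); z points along the fingers, y is the direction in which the jaws open and shut (so a half turn about z gives the same grasp; the last joint's range is limited). The gripper opens to 85 mm and grips with 20 to 120 N. Pads are 22 mm wide; open, the fingers measure 114 mm over their backs; the gripper's body (76 mm by 85 mm) begins 54 mm behind the grasp point. The pads swing forward as they close: fully open they stand 13 mm farther back than shut.
Start: joints at [58.098, 3.019, 92.412, -0, 84.569, -6.818], TCP at [0.265, 0.566, 0.248] pointing down, gripper open.
Joint ranges: [-172.51, 172.51], [-57.92, 126.97], [3.15, 148.05], [-58.71, 238.71], [5.1, 150.11], [-179.66, 179.66]. Speed limits (degrees/s): [147.25, 147.25, 180, 180, 180, 180].

## Interface

Orientations are given as [roll, pitch, yaw] about the fixed x, y, z axes, in that order (R = Rz(yaw) Ry(pitch) Rx(roll)).
In Python, from cell import manip gives the robot as it stands.
- The arm moves only by the tool send_rows, never from a script. Its argument "series" is one flat list of numbers, 4 for each row, row after row: the shift along the tool's x, y, z in cm, then the turn about the tool's z in degrees. In form: [tx, ty, tz, yaw, tx, ty, tz, yaw, ...]. A call has 1 to 10 rows; each row is the pose to reach, as a shift and turn from the pose commanded when the call began, along the tool's axes at that moment; what a row does not reach only later rows make up. A row lasts 1/10 s, in which the tool goes at most 50 mm and 8.59 degrees, less where a joint would pass 70% of its speed; a pose out of reach is approached as far as the arm can. A call with a gripper value outside its range is refused whole. "grip" is the finger opening in cm, from 0 to 8.54, set as the call begins (left out, the last holds). The fingers move at their own pace and stop on an object; the grip force is fixed at half the most. Time passes only in rows, so rows that repeat a pose let the fingers close. It gives the time, the measured TCP pose, the force and the opening at its end, in the units of the state.
- manip.sense(): the state, without advancing time (a new reading comes with each control period).
- manip.camera(name): name is "side" or "top"; returns a dict with "pixels" (384x512x3 uint8, red, green, blue), "range_z" (384x512 float32, m along the optical axis (not along the pixel's ray), 0 where there is no reading), "fx", "fy", "cx", "cy" (pixels), "world_from_camera" (4x4, takes a point from camera to world coordinates). Camera axes: x right, y up, looking along -z (the intrinsics and any distortion apply to the point x, -y, -z); pixel columns grow to the right and rows downward; lengths in m; the calibration is good to about 2 mm. A picture is of the moment at which its call begins.
- manip.hand_in(): hands the job in, once; it reports no verdict.
The state is a dict: "t": time; "joints": joint angles; "qvel": joint speeds; "joint_torque": joint torques, N m; "tool_pos": TCP position; "ee_rot": TCP orientation; "force": force on the tool from outside, world axes, zero at the start; "torque": the same for the moment, N m; "width": finger opening in m.
Only numpy, scipy, OpenCV 4.12 (cv2) and the standard library are available. Lean on these libraries where they do the work, as an engineer would, in place of code of your own. Each camera call takes 0.05 s, during which the arm holds its last target.

## Working session

There is one attempt and no reset: what is moved stays moved. The work goes in short steps, Python scripts to look and compute and a tool call to move; the robot and the scene stay as the last step left them, time stands still between calls to the robot, and variables do not carry over. Pictures are saved under pics/ and viewed, and the job is handed in when it is done.

Besides the shell and the picture viewer there is one more tool, called after "Request:" as a command line: name --argument value ..., lists and objects as JSON in quotes. send_rows: Moves the arm, as the interface text tells. Its arguments: {"type":"object","properties":{"series":{"type":"array"},"grip":{"type":"number"}},"required":["series"]}

```bash
ls; mkdir -p pics
python3 - <<'E'
from cell import manip
import cv2,numpy as np
print(manip.sense())
for n in("side","top"):
    c=manip.camera(n); cv2.imwrite(f"pics/{n}0.png",c["pixels"][:,:,::-1]); np.savez(f"{n}0.npz",**c)
    print(n,c["fx"],c["fy"],c["cx"],c["cy"],c["world_from_camera"].round(4).tolist(),[k for k in c])
E
```

```text
pics
{'t': 0.0, 'joints': array([ 5.80980996e+01,  3.05772428e+00,  9.24942238e+01, -6.33590720e-04,
        8.45659779e+01, -6.81768056e+00]), 'qvel': array([ 0.00979333,  0.03752895,  0.06387544,  0.09191092, -0.08835044,
       -0.0145865 ]), 'joint_torque': array([-2.47220305e-04, -3.93699038e+01, -3.70168269e+01, -1.46591028e-04,
        7.42087956e-03,  8.40321434e-06]), 'tool_pos': array([0.26465128, 0.56554941, 0.2470357 ]), 'ee_rot': array([-1.79882833e+02, -1.33728777e-02,  1.54915827e+02]), 'force': array([-0.28846862, -0.14249617,  0.38947144]), 'torque': array([-0.04780067,  0.02607272, -0.02828347]), 'width': 0.08494317642375328}
side 421.5906009659297 421.5906009659297 253.4021974677045 196.80970525760785 [[-0.9505, 0.2517, -0.1823, 0.3132], [-0.3107, -0.7807, 0.5422, 0.2499], [-0.0058, 0.572, 0.8202, 0.8605], [0.0, 0.0, 0.0, 1.0]] ['pixels', 'range_z', 'fx', 'fy', 'cx', 'cy', 'world_from_camera']
top 409.44859625793936 409.44859625793936 251.5534790852864 188.09395970842752 [[0.0098, 0.9868, -0.1616, 0.3737], [-0.9997, 0.0064, -0.0215, -0.2635], [-0.0202, 0.1618, 0.9866, 0.9366], [0.0, 0.0, 0.0, 1.0]] ['pixels', 'range_z', 'fx', 'fy', 'cx', 'cy', 'world_from_camera']
```

View pics/side0.png

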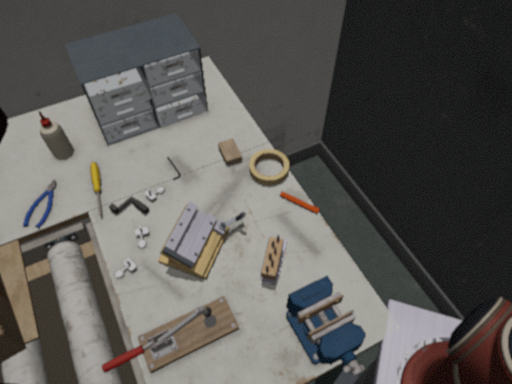

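View pics/top0.png

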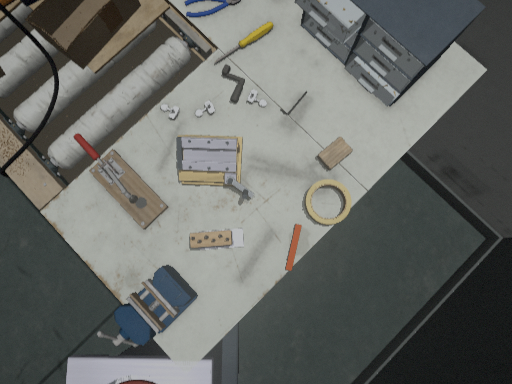

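Run:
```python
import cv2,numpy as np
t=np.load("top0.npz")["pixels"][:,:,::-1]; s=np.load("side0.npz")["pixels"][:,:,::-1]
a=cv2.resize(t[125:260,165:265],None,fx=4,fy=4,interpolation=cv2.INTER_CUBIC)
b=cv2.resize(s[195:290,150:300],None,fx=4,fy=4,interpolation=cv2.INTER_CUBIC)
cv2.imwrite("pics/ta.png",a);cv2.imwrite("pics/sb.png",b)
def world(n,u,v):
    d=np.load(n+"0.npz");z=d["range_z"][v,u];
    p=np.array([(u-d["cx"])/d["fx"]*z,-(v-d["cy"])/d["fy"]*z,-z,1]);return (d["world_from_camera"]@p)[:3]
for q in [(210,150),(190,140),(235,165),(190,178),(245,195),(210,239),(236,238),(300,130),(335,150),(295,245),(250,240)]: print(q,world("top",*q).round(4))
```

```text
(210, 150) [ 0.6014 -0.152   0.0619]
(190, 140) [ 0.6178 -0.1109  0.0837]
(235, 165) [ 0.5692 -0.2073  0.056 ]
(190, 178) [ 0.545  -0.1038  0.0271]
(245, 195) [ 0.5015 -0.2305  0.0635]
(210, 239) [ 0.4072 -0.1555  0.049 ]
(236, 238) [ 0.4117 -0.209   0.0029]
(300, 130) [ 0.6678 -0.3566 -0.0017]
(335, 150) [ 0.6131 -0.4337  0.0221]
(295, 245) [ 0.3971 -0.342   0.007 ]
(250, 240) [ 0.4078 -0.2406 -0.0037]
```

View pics/ta.png

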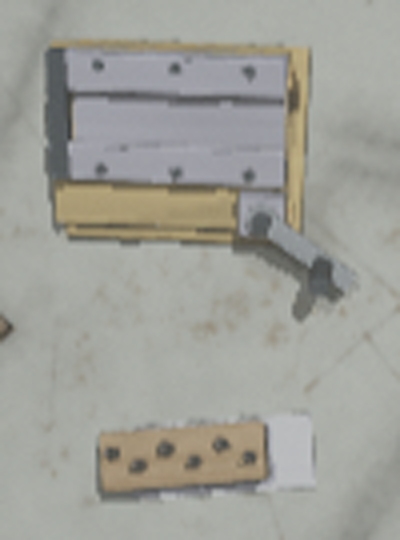

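View pics/sb.png

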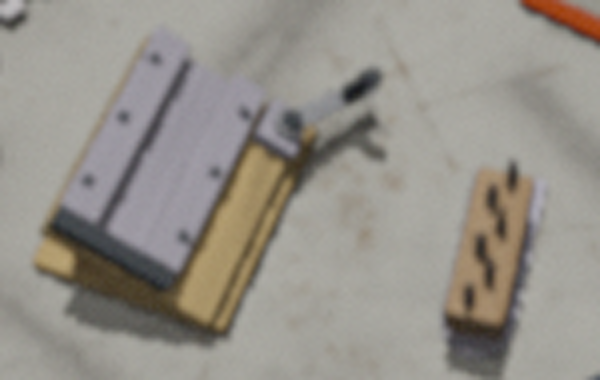

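```bash
cat > h.py <<'E'
import numpy as np,cv2
def cloud(d):
    z=d["range_z"];v,u=np.mgrid[:384,:512]
    p=np.stack([(u-d["cx"])/d["fx"]*z,-(v-d["cy"])/d["fy"]*z,-z,np.ones_like(z)],-1)
    w=(p@np.asarray(d["world_from_camera"]).T)[...,:3]; w[z==0]=np.nan; return w
def proj(d,P):
    T=np.linalg.inv(d["world_from_camera"]);P=np.atleast_2d(P);q=P@T[:3,:3].T+T[:3,3]
    return np.stack([d["cx"]+d["fx"]*q[:,0]/-q[:,2],d["cy"]-d["fy"]*q[:,1]/-q[:,2]],-1)
E
python3 - <<'E'
from h import *
import cv2
np.set_printoptions(suppress=True,linewidth=200)
for n in("top","side"):
    d=np.load(n+"0.npz");w=cloud(d)
    m=(w[...,2]>0.12); 
    print(n,"over .12:",m.sum(), [(w[m][:,i].min().round(2),w[m][:,i].max().round(2)) for i in range(3)] if m.any() else"")
    # bench plane bias
    b=(w[...,0]>.3)&(w[...,0]<.7)&(w[...,1]>-.5)&(w[...,1]<.1)&(abs(w[...,2])<.012)
    A=np.c_[w[b][:,:2],np.ones(b.sum())];c=np.linalg.lstsq(A,w[b][:,2],rcond=None)[0];print("bench plane",c,(w[b][:,2]-A@c).std())
    # carrier block top
    g=(w[...,0]>.37)&(w[...,0]<.45)&(w[...,1]>-.23)&(w[...,1]<-.09)
    t=g&(w[...,2]>.044)&(w[...,2]<.056)
    q=w[t];c2=cv2.minAreaRect((q[:,:2]*1000).astype(np.float32));print("blocktop",t.sum(),c2,np.median(q[:,2]))
    t=g&(w[...,2]>.003)&(w[...,2]<.012);q=w[t];print("foot",cv2.minAreaRect((q[:,:2]*1000).astype(np.float32)))
    # heightmap
    hm=np.clip(np.nan_to_num(w[...,2])/0.4*255,0,255).astype(np.uint8);cv2.imwrite(f"pics/{n}_h.png",cv2.applyColorMap(hm,cv2.COLORMAP_JET))
    # slope
    g=(w[...,0]>.5)&(w[...,0]<.67)&(w[...,1]>-.23)&(w[...,1]<-.08)&(w[...,2]>.03)
    print("track pts",g.sum())
    rng=np.random.default_rng(0);q=w[g];best=0
    for i in range(2000):
        a=q[rng.choice(len(q),3,0)];nn=np.cross(a[1]-a[0],a[2]-a[0]);l=np.linalg.norm(nn)
        if l<1e-5: continue
        nn/=l
        inl=abs((q-a[0])@nn)<.0015
        if inl.sum()>best:best=inl.sum();bi=inl
    for _ in range(3):
        c=q[bi].mean(0);nn=np.linalg.svd(q[bi]-c)[2][2];nn*=np.sign(nn[2]);bi=abs((q-c)@nn)<.002
    print("plane",bi.sum(),nn,c,"tilt",np.degrees(np.arccos(nn[2])))
E
```

```text
top over .12: 9150 [(np.float64(0.22), np.float64(0.92)), (np.float64(-0.8), np.float64(0.3)), (np.float64(0.12), np.float64(0.22))]
bench plane [-0.00080525 -0.00117251  0.00036816] 0.002160885353496167
blocktop 561 ((407.5440979003906, -156.17758178710938), (31.993392944335938, 89.39302062988281), 4.89499044418335) 0.04979582391005033
foot ((411.31640625, -160.68612670898438), (141.67892456054688, 76.16515350341797), 86.5380630493164)
track pts 2521
plane 1007 [-0.50180349  0.01384997  0.86487076] [ 0.58771038 -0.14513952  0.06654352] tilt 30.13204852389025
side over .12: 29044 [(np.float64(-0.05), np.float64(1.26)), (np.float64(-1.08), np.float64(0.05)), (np.float64(0.12), np.float64(0.32))]
bench plane [-0.00112822 -0.00053585  0.00092225] 0.0022501863411821207
blocktop 502 ((407.7109375, -154.155517578125), (31.836654663085938, 91.28828430175781), 4.705163478851318) 0.04998655117522133
foot ((409.95587158203125, -158.6812744140625), (75.57415771484375, 132.9342498779297), 0.20487846434116364)
track pts 2358
plane 956 [-0.50227992  0.02284427  0.86440328] [ 0.58715738 -0.14176629  0.06627059] tilt 30.185363094842256
```

View pics/top_h.png

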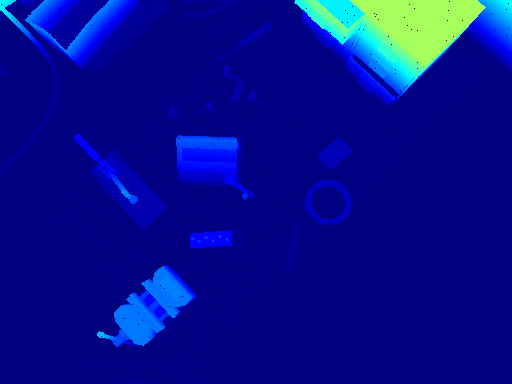

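View pics/side_h.png

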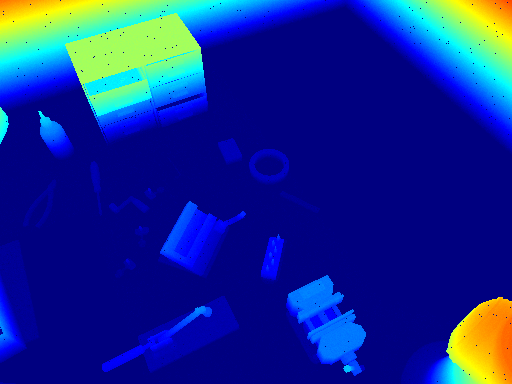

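```bash
cat >> h.py <<'E'
def Rt(psi):
    c,s=np.cos(np.radians(psi)),np.sin(np.radians(psi));t=np.radians(30)
    Rz=np.array([[c,-s,0],[s,c,0],[0,0,1]]);
    return Rz@np.array([[np.cos(t),0,-np.sin(t)],[0,1,0],[np.sin(t),0,np.cos(t)]])
E
python3 - <<'E'
from h import *
R=Rt(-2);o=np.array([0.59,-0.14,0.06])
for n in("top","side"):
    d=np.load(n+"0.npz")
    # orthorectify image onto lip plane: plane through center pt with normal R[:,2]
    c=np.array([0.5874,-0.1434,0.0664])
    X,Y=np.meshgrid(np.arange(-100,100,.5),np.arange(-140,100,.5),indexing='xy') # mm
    P=c+(X[...,None]*R[:,0]+Y[...,None]*R[:,1])/1000
    uv=proj(d,P.reshape(-1,3)).reshape(X.shape+(2,)).astype(np.float32)
    im=cv2.remap(d["pixels"],uv[...,0],uv[...,1],cv2.INTER_CUBIC)
    w=cloud(d); h=((w-c)@R[:,2]*1000)
    hh=cv2.remap(h.astype(np.float32),uv[...,0],uv[...,1],cv2.INTER_LINEAR)
    hv=cv2.applyColorMap(np.clip((hh+30)*4,0,255).astype(np.uint8),cv2.COLORMAP_JET)
    o=np.vstack([np.rot90(im[:,:,::-1]),np.rot90(hv)])  # hstack
    o=np.ascontiguousarray(o[:,:]);
    o=cv2.resize(np.hstack([np.rot90(im[:,:,::-1])]),None,fx=1.6,fy=1.6); cv2.imwrite(f"pics/{n}_rect.png",o)
    np.save(n+"_hh.npy",hh)
    print(n); 
    print("prof across x at Y=0:",[(x,round(float(np.nanmedian(hh[200:360,int((x+100)*2)])),1)) for x in range(-80,60,3)])
    print("prof along Y at X~20:",[(y,round(float(np.nanmedian(hh[int((y+140)*2),225:245])),1)) for y in range(-100,80,3)])
E
```

```text
top
prof across x at Y=0: [(-80, -24.9), (-77, -26.4), (-74, -27.6), (-71, -28.8), (-68, -23.1), (-65, -20.8), (-62, -22.2), (-59, -14.9), (-56, -13.1), (-53, -12.7), (-50, -13.1), (-47, -13.3), (-44, -12.6), (-41, -13.4), (-38, -13.0), (-35, -10.9), (-32, 0.1), (-29, -0.2), (-26, 0.2), (-23, -0.0), (-20, -0.4), (-17, -0.3), (-14, -0.9), (-11, -11.8), (-8, -12.5), (-5, -12.6), (-2, -12.2), (1, -12.9), (4, -12.1), (7, -12.4), (10, -12.3), (13, -12.3), (16, -11.3), (19, -0.1), (22, -0.0), (25, -0.2), (28, -0.1), (31, 0.1), (34, 0.1), (37, -1.0), (40, -9.8), (43, -19.6), (46, -84.2), (49, -91.9), (52, -94.2), (55, -95.6), (58, -98.0)]
prof along Y at X~20: [(-100, -74.6), (-97, -73.5), (-94, -74.4), (-91, -74.5), (-88, -75.3), (-85, -74.1), (-82, -73.8), (-79, -73.1), (-76, -62.5), (-73, -56.3), (-70, -30.8), (-67, -13.6), (-64, -2.9), (-61, -1.9), (-58, -2.0), (-55, -0.2), (-52, -0.7), (-49, -1.3), (-46, -0.3), (-43, -5.6), (-40, -10.3), (-37, -8.4), (-34, -6.5), (-31, -7.7), (-28, -6.1), (-25, -6.0), (-22, -4.1), (-19, -5.5), (-16, -4.2), (-13, -2.7), (-10, -2.3), (-7, -2.9), (-4, -2.
[... 1118 characters left out ...]
 (-73, -81.4), (-70, -80.3), (-67, -78.4), (-64, -42.5), (-61, -33.7), (-58, -7.2), (-55, -4.7), (-52, -10.0), (-49, -4.7), (-46, -9.1), (-43, 0.6), (-40, -8.4), (-37, -2.4), (-34, -5.7), (-31, -4.1), (-28, -4.6), (-25, -5.9), (-22, -3.6), (-19, -6.1), (-16, -3.8), (-13, -6.8), (-10, -10.9), (-7, -5.2), (-4, -7.7), (-1, -4.4), (2, -6.7), (5, -8.5), (8, -5.9), (11, -7.8), (14, -3.6), (17, -6.3), (20, -5.5), (23, -5.4), (26, -5.4), (29, -9.4), (32, -6.3), (35, -10.5), (38, -6.3), (41, -7.7), (44, -9.6), (47, -3.6), (50, -7.5), (53, -5.6), (56, -0.9), (59, 1.0), (62, 0.7), (65, -1.0), (68, -6.7), (71, -13.8), (74, -22.5), (77, -52.3)]<stdin>:13: RuntimeWarning: invalid value encountered in cast
```

View pics/top_rect.png

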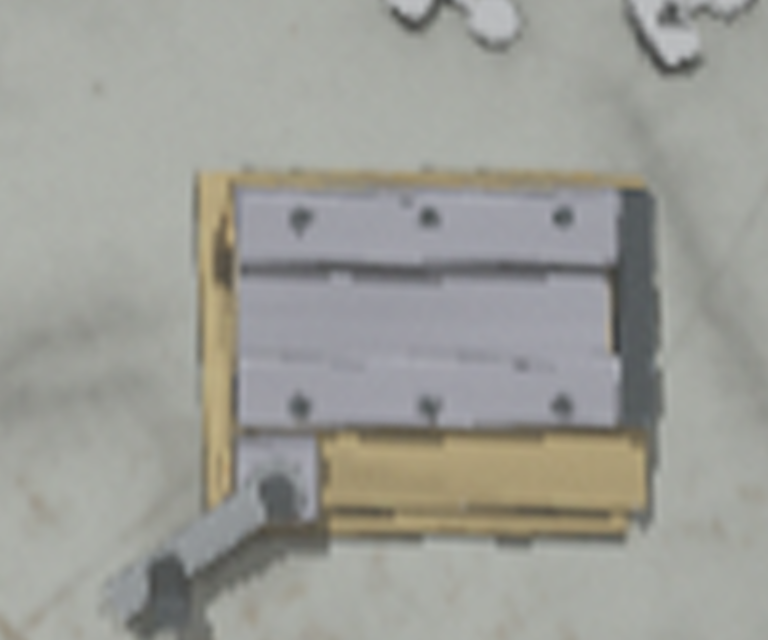

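View pics/side_rect.png

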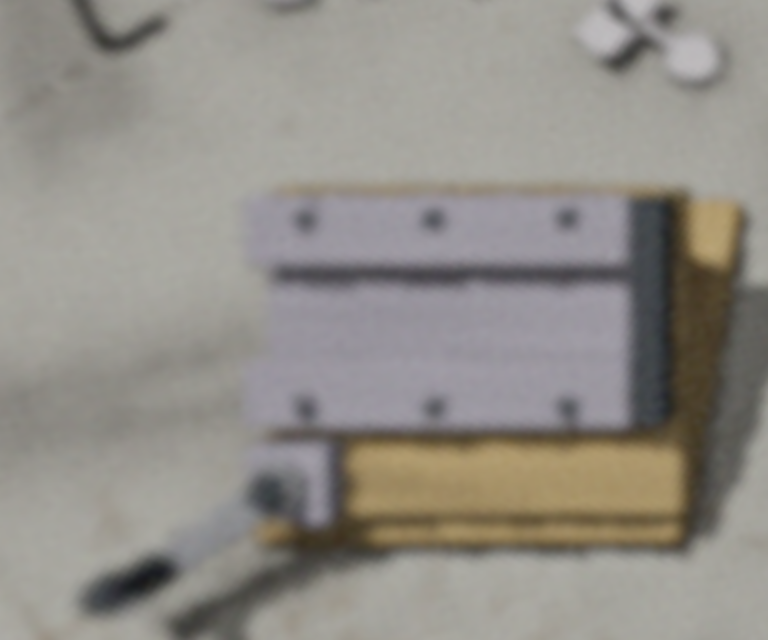

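Request:
send_rows --series '[-56.5,-41.6,-15,65,-56.5,-41.6,-15,65,-56.5,-41.6,-15,65,-56.5,-41.6,-15,65,-56.5,-41.6,-15,65,-56.5,-41.6,-15,65,-56.5,-41.6,-15,65,-56.5,-41.6,-15,65,-56.5,-41.6,-15,65,-56.5,-41.6,-15,65]'

```text
t: 1.1
tool_pos: [0.499, 0.1346, 0.3529]
ee_rot: [-180.0, -0.0, 89.9]
force: [0.3, 0.2, 0.0]
width: 0.0855
```

Request:
send_rows --series '[-15,60,0,0,-15,60,0,0,-15,60,0,0,-15,60,0,0,-15,60,0,0,-15,60,0,0,-15,60,0,0,-15,60,0,0,-15,60,0,0,-15,60,0,0]'

```text
t: 2.1
tool_pos: [0.9581, 0.0204, 0.3516]
ee_rot: [-180.0, -0.0, 89.9]
force: [0.8, 0.1, 0.0]
width: 0.0856
```

```bash
python3 -c "
from cell import manip
s=manip.sense();print(s['t'],s['joints'].round(2),s['tool_pos'].round(4),s['ee_rot'].round(2),s['force'].round(1))"
```

```text
2.1 [ -3.22  56.06  12.1    0.   111.85  -3.08] [0.9581 0.0204 0.3516] [-179.99   -0.     89.86] [0.8 0.1 0. ]
```

Request:
send_rows --series '[0,20,0,0,0,20,0,0,0,20,0,0,0,20,0,0,0,20,0,0]'

```text
t: 2.6
tool_pos: [0.9945, 0.0193, 0.3158]
ee_rot: [177.6, -0.0, 89.9]
force: [-0.1, -0.5, 0.6]
width: 0.0851
```

```bash
python3 -c "
from cell import manip
s=manip.sense();print(s['t'],s['joints'].round(2),s['tool_pos'].round(4),s['ee_rot'].round(2),s['force'].round(1))"
```

```text
2.6 [ -3.21  63.73   3.15   0.17 110.72  -3.08] [0.9945 0.0193 0.3158] [ 1.776e+02 -3.000e-02  8.994e+01] [-0.1 -0.5  0.6]
```

Request:
send_rows --series '[0,-10,0,0,0,-10,0,0,0,-10,0,0]'

```text
t: 2.9
tool_pos: [0.9027, 0.019, 0.3152]
ee_rot: [177.2, -0.0, 89.9]
force: [1.2, 0.2, 2.0]
width: 0.0853
```

```bash
python3 -c "
from cell import manip
s=manip.sense();print(s['t'],s['joints'].round(3),s['tool_pos'].round(4),s['ee_rot'].round(2),s['force'].round(1))"
```

```text
2.9 [-3.559 39.261 40.959  0.172 97.029 -3.456] [0.9027 0.019  0.3152] [177.24  -0.    89.92] [1.2 0.2 2. ]
```

Request:
send_rows --series '[0,15,-40,0,0,15,-40,0,0,15,-40,0,0,15,-40,0,0,15,-40,0,0,15,-40,0,0,15,-40,0,0,15,-40,0]'

```text
t: 3.7
tool_pos: [0.8847, 0.0165, 0.5533]
ee_rot: [175.9, -0.1, 89.9]
force: [0.6, 0.8, -0.6]
width: 0.0854
```

```bash
python3 -c "
from cell import manip
s=manip.sense();print(s['t'],s['joints'].round(3),s['tool_pos'].round(4),s['ee_rot'].round(2),s['force'].round(1))"
```

```text
3.7 [ -3.84   49.082   3.149   0.391 123.686  -3.535] [0.8847 0.0165 0.5533] [ 1.7591e+02 -6.0000e-02  8.9930e+01] [ 0.6  0.8 -0.6]
```

Request:
send_rows --series '[0,45,-36,0,0,45,-36,0,0,45,-36,0,0,45,-36,0,0,45,-36,0,0,45,-36,0,0,45,-36,0,0,45,-36,0,0,45,-36,0,0,45,-36,0]'

```text
t: 4.7
tool_pos: [0.8678, 0.0116, 0.5885]
ee_rot: [174.4, -0.1, 89.9]
force: [-0.8, 0.4, 0.5]
width: 0.0854
```

```bash
python3 -c "
from cell import manip
s=manip.sense();print(s['t'],s['joints'].round(3),s['tool_pos'].round(4),s['ee_rot'].round(2),s['force'].round(1))"
```

```text
4.7 [ -4.294  46.754   3.152   0.624 124.468  -3.833] [0.8678 0.0116 0.5885] [ 1.7435e+02 -1.0000e-01  8.9920e+01] [-0.8  0.4  0.5]
```

Request:
send_rows --series '[0,5.5,23,0,0,5.5,23,0,0,5.5,23,0,0,5.5,23,0,0,5.5,23,0,0,40,26,0,0,40,26,0,0,40,26,0,0,40,26,0,0,40,26,0]'

```text
t: 5.7
tool_pos: [1.017, 0.0102, 0.325]
ee_rot: [172.2, -0.1, 89.9]
force: [0.5, -0.5, 0.6]
width: 0.0852
```

```bash
python3 -c "
from cell import manip
s=manip.sense();print(s['t'],s['joints'].round(3),s['tool_pos'].round(4),s['ee_rot'].round(2),s['force'].round(1))"
```

```text
5.7 [ -3.768  63.33    3.149   0.635 105.715  -3.473] [1.017  0.0102 0.325 ] [ 1.7217e+02 -1.1000e-01  8.9930e+01] [ 0.5 -0.5  0.6]
```

Request:
send_rows --series '[0,40,0,0,0,40,0,0]'

```text
t: 5.9
tool_pos: [1.0311, 0.0094, 0.3129]
ee_rot: [170.1, -0.1, 89.9]
force: [0.1, -0.2, -0.5]
width: 0.0853
```

Request:
send_rows --series '[0,40,0,0]'

```text
t: 6.0
tool_pos: [1.0409, 0.0089, 0.3072]
ee_rot: [168.4, -0.1, 89.9]
force: [-0.2, 0.8, 0.5]
width: 0.0852
```

Request:
send_rows --series '[0,40,0,0]'

```text
t: 6.1
tool_pos: [1.0503, 0.0085, 0.3039]
ee_rot: [166.7, -0.2, 89.9]
force: [-0.1, 0.3, 0.4]
width: 0.0854
```

Run:
```python
from h import *
for n in("top","side"):
    w=cloud(np.load(n+"0.npz"));m=(w[...,2]>.1)&(w[...,1]>-.2)&(w[...,1]<.25)&(w[...,0]>.75)
    q=w[m];print(n,len(q));
    if len(q): print(q.min(0),q.max(0))
    m=(w[...,0]>.95)&(abs(w[...,1])<.2);q=w[m];print(len(q), q.max(0) if len(q) else '')
```

```text
top 151
[0.81462866 0.07382233 0.10002133] [0.93859475 0.24930359 0.10685222]
3877 [1.39415802 0.19999464 0.08331928]
side 37
[ 0.81497676 -0.19974983  0.10012862] [1.07443442 0.17630534 0.15192868]
5651 [1.47281515 0.08078463 0.15192868]
```

Request:
send_rows --series '[0,40,0,0]'

```text
t: 6.2
tool_pos: [1.0591, 0.0081, 0.3025]
ee_rot: [165.0, -0.2, 89.9]
force: [-0.4, -0.2, 0.1]
width: 0.0853
```

Request:
send_rows --series '[0,40,0,0]'

```text
t: 6.3
tool_pos: [1.0674, 0.0077, 0.3027]
ee_rot: [163.2, -0.2, 89.9]
force: [-0.7, -0.2, 0.4]
width: 0.0857
```

Request:
send_rows --series '[0,40,0,0]'

```text
t: 6.4
tool_pos: [1.0753, 0.0074, 0.3044]
ee_rot: [161.5, -0.2, 89.9]
force: [-0.4, -0.8, -0.9]
width: 0.0851
```

Request:
send_rows --series '[0,40,0,0]'

```text
t: 6.5
tool_pos: [1.0827, 0.007, 0.3073]
ee_rot: [159.7, -0.2, 90.0]
force: [-0.7, -0.2, -0.0]
width: 0.0856
```

Request:
send_rows --series '[0,40,0,0]'

```text
t: 6.6
tool_pos: [1.0898, 0.0067, 0.311]
ee_rot: [158.0, -0.2, 90.0]
force: [0.4, 0.6, 0.9]
width: 0.0853
```

Request:
send_rows --series '[0,40,0,0]'

```text
t: 6.7
tool_pos: [1.0964, 0.0063, 0.316]
ee_rot: [156.3, -0.3, 90.0]
force: [0.4, 0.5, 1.0]
width: 0.0854
```

Request:
send_rows --series '[0,40,0,0]'

```text
t: 6.8
tool_pos: [1.1024, 0.006, 0.3223]
ee_rot: [154.6, -0.3, 90.0]
force: [1.1, -0.4, 0.6]
width: 0.0852
```

```bash
cat > fk.py <<'E'
import numpy as np
from scipy.optimize import least_squares
D=np.array([(3.06,92.49,0.1,.6244,.247),(56.06,12.1,0,.9583,.3516),(63.73,3.15,2.4,.9947,.3158),(39.261,40.959,2.76,.9029,.3152),(49.082,3.149,4.09,.8848,.5533),(46.754,3.152,5.65,.8679,.5885),(63.33,3.149,7.83,1.0171,.325)])
def fk(p,j2,j3,t):
    r0,a1,a2,dl,L,h=p;r=np.radians
    return r0+a1*np.sin(r(j2))+a2*np.sin(r(j2+j3)+dl)+L*np.sin(r(t)), h+a1*np.cos(r(j2))+a2*np.cos(r(j2+j3)+dl)-L*np.cos(r(t))
def res(p):
    a,b=fk(p,D[:,0],D[:,1],D[:,2]);return np.r_[a-D[:,3],b-D[:,4],(p[0])*1e-3,(p[3])*1e-3]
s=least_squares(res,[0,.5,.5,0,.2,.3],x_scale=.1);P=s.x
if __name__=="__main__":
    print(P.round(4),np.abs(s.fun).max())
    for z in(.2,.35,.5):
      for t in(25,0):
        for x in(.5,.45,.4,.35,.3,.25,.2):
            q=least_squares(lambda q:np.array(fk(P,q[0],q[1],t))-[x,z],[0,110],bounds=([-57.9,3.2],[126.9,148]))
            print(z,t,x,q.x.round(1),"j5",round(180-t-q.x.sum(),1),"err",abs(q.fun).max().round(4))
E
python3 fk.py
```

```text
[0.0037 0.4258 0.617  0.156  0.2631 0.2392] 0.00019811411408188206
0.2 25 0.5 [-29.1 126.4] j5 57.7 err 0.0
0.2 25 0.45 [-39.  132.4] j5 61.6 err 0.0
0.2 25 0.4 [-50.3 138.1] j5 67.2 err 0.0
0.2 25 0.35 [-57.9 141.6] j5 71.3 err 0.0206
0.2 25 0.3 [-57.9 141.8] j5 71.1 err 0.0705
0.2 25 0.25 [-57.9 142.1] j5 70.8 err 0.1204
0.2 25 0.2 [-57.9 142.4] j5 70.5 err 0.1702
0.2 0 0.5 [-12.2 111.4] j5 80.8 err 0.0
0.2 0 0.45 [-19.9 117.6] j5 82.3 err 0.0
0.2 0 0.4 [-28.3 123.5] j5 84.8 err 0.0
0.2 0 0.35 [-37.7 129.3] j5 88.4 err 0.0
0.2 0 0.3 [-48.3 134.9] j5 93.4 err 0.0
0.2 0 0.25 [-57.9 139.2] j5 98.7 err 0.0101
0.2 0 0.2 [-57.9 139.2] j5 98.7 err 0.0601
0.35 25 0.5 [-33.  114.8] j5 73.2 err 0.0
0.35 25 0.45 [-41.3 119.7] j5 76.7 err 0.0
0.35 25 0.4 [-50.2 124.1] j5 81.1 err 0.0
0.35 25 0.35 [-57.9 127.3] j5 85.6 err 0.0086
0.35 25 0.3 [-57.9 126.3] j5 86.6 err 0.0562
0.35 25 0.25 [-57.9 125. ] j5 87.9 err 0.1031
0.35 25 0.2 [-57.9 123.5] j5 89.4 err 0.1491
0.35 0 0.5 [-16.3 100.6] j5 95.7 err 0.0
0.35 0 0.45 [-23.6 106.2] j5 97.4 err 0.0
0.35 0 0.4 [-31.2 111.4] j5 99.8 err 0.0
0.35 0 0.35 [-39.2 116.2] j5 103.0 err 0.0
0.35 0 0.3 [-47.6 120.6] j5 107.0 err 0.0
0.35 0 0.25 [-56.5 124.6] j5 111.9 err 0.0
0.35 0 0.2 [-57.9 124.1] j5 113.8 err 0.0395
0.5 25 0.5 [-30.7  99.3] j5 86.4 err 0.0
0.5 25 0.45 [-37.7 103.5] j5 89.2 err 0.0
0.5 25 0.4 [-44.7 107.2] j5 92.5 err 0.0
0.5 25 0.35 [-51.9 110.4] j5 96.5 err 0.0
0.5 25 0.3 [-57.9 112.4] j5 100.5 err 0.0061
0.5 25 0.25 [-57.9 110.1] j5 102.8 err 0.0448
0.5 25 0.2 [-57.9 107.5] j5 105.4 err 0.0805
0.5 0 0.5 [-15.   85.6] j5 109.5 err 0.0
0.5 0 0.45 [-21.7  90.8] j5 110.9 err 0.0
0.5 0 0.4 [-28.4  95.5] j5 112.9 err 0.0
0.5 0 0.35 [-35.2  99.7] j5 115.5 err 0.0
0.5 0 0.3 [-42.  103.4] j5 118.6 err 0.0
0.5 0 0.25 [-48.9 106.7] j5 122.2 err 0.0
0.5 0 0.2 [-55.7 109.4] j5 126.3 err 0.0
```

Request:
send_rows --series '[0,-62,-29,0,0,-62,-29,0,0,-62,-29,0,0,-62,-29,0,0,-62,-29,0,0,-62,-29,0,0,-62,-29,0,0,-62,-29,0,0,-62,-29,0,0,-62,-29,0]'

```text
t: 7.8
tool_pos: [0.6566, 0.006, 0.3244]
ee_rot: [154.5, -0.2, 90.0]
force: [0.0, 0.4, 0.9]
width: 0.0856
```

Request:
send_rows --series '[0,-28,-13,0,0,-28,-13,0,0,-28,-13,0,0,-28,-13,0,0,-28,-13,0,0,-28,-13,0,0,-28,-13,0]'

```text
t: 8.5
tool_pos: [0.3674, 0.0061, 0.3213]
ee_rot: [155.8, -0.3, 89.9]
force: [0.1, -0.9, -0.3]
width: 0.0852
```

Request:
send_rows --series '[0,-36,-17,0]'

```text
t: 8.6
tool_pos: [0.3591, 0.0076, 0.3312]
ee_rot: [157.2, -0.2, 89.9]
force: [-0.5, -0.0, 0.5]
width: 0.0852
```

Request:
send_rows --series '[0,-36,-17,0]'

```text
t: 8.7
tool_pos: [0.3496, 0.0092, 0.343]
ee_rot: [158.8, -0.1, 89.9]
force: [0.4, 0.1, -0.2]
width: 0.0853
```

```bash
python3 -c "
from cell import manip
s=manip.sense();print(s['t'],s['joints'].round(3),s['tool_pos'].round(4),s['ee_rot'].round(2),s['force'].round(1))"
```

```text
8.7 [-14.918 -57.922 127.492   5.389  89.854 -13.824] [0.3496 0.0092 0.343 ] [ 1.5876e+02 -9.0000e-02  8.9890e+01] [ 0.4  0.1 -0.2]
```

Request:
send_rows --series '[0,-38,-7,0]'

```text
t: 8.8
tool_pos: [0.3423, 0.011, 0.3441]
ee_rot: [160.3, 0.0, 89.9]
force: [0.6, 0.3, -0.3]
width: 0.0857
```

Request:
send_rows --series '[0,-38,-7,0]'

```text
t: 8.9
tool_pos: [0.3338, 0.0134, 0.3431]
ee_rot: [162.1, 0.1, 89.8]
force: [0.1, 0.8, -0.4]
width: 0.0854
```

```bash
python3 -c "
from cell import manip
s=manip.sense();print(s['t'],s['joints'].round(3),s['tool_pos'].round(4),s['ee_rot'].round(2),s['force'].round(1))"
```

```text
8.9 [-13.823 -57.919 126.992   4.072  93.494 -12.81 ] [0.3338 0.0134 0.3431] [1.6212e+02 1.0000e-01 8.9840e+01] [ 0.1  0.8 -0.4]
```

Good, the un-tilt works at about 1.7° per row; I continue towards vertical.

Request:
send_rows --series '[0,-38,-5,0]'

```text
t: 9.0
tool_pos: [0.3257, 0.0164, 0.3426]
ee_rot: [163.9, 0.2, 89.8]
force: [-0.4, -0.0, -0.1]
width: 0.0857
```

Request:
send_rows --series '[0,-38,-4,0]'

```text
t: 9.1
tool_pos: [0.3173, 0.02, 0.3422]
ee_rot: [165.6, 0.4, 89.8]
force: [1.0, -0.6, 0.0]
width: 0.0858
```

Request:
send_rows --series '[0,-38,-3,0]'

```text
t: 9.2
tool_pos: [0.3086, 0.0245, 0.3422]
ee_rot: [167.3, 0.5, 89.7]
force: [0.6, 1.0, 0.5]
width: 0.085
```

Request:
send_rows --series '[0,-38,-2,0]'

```text
t: 9.3
tool_pos: [0.2997, 0.0301, 0.3427]
ee_rot: [169.0, 0.7, 89.7]
force: [0.6, 0.4, -0.2]
width: 0.0855
```

Request:
send_rows --series '[0,-38,-1,0]'

```text
t: 9.4
tool_pos: [0.2904, 0.0369, 0.3434]
ee_rot: [170.7, 1.0, 89.6]
force: [-0.1, -0.2, -1.0]
width: 0.0854
```

Request:
send_rows --series '[0,-38,0,0]'

```text
t: 9.5
tool_pos: [0.2805, 0.0454, 0.3443]
ee_rot: [172.4, 1.3, 89.6]
force: [0.1, 0.3, 0.8]
width: 0.0854
```

```bash
python3 -c "
from cell import manip
s=manip.sense();print(s['t'],s['joints'].round(3),s['tool_pos'].round(4),s['ee_rot'].round(2),s['force'].round(1))"
```

```text
9.5 [ -5.307 -57.92  125.897  -0.696 104.34   -5.179] [0.2805 0.0454 0.3443] [172.4    1.33  89.57] [0.1 0.3 0.8]
```

Request:
send_rows --series '[-11,-3,0,0,-11,-3,0,0]'

```text
t: 9.7
tool_pos: [0.2792, -0.0421, 0.3483]
ee_rot: [173.1, 1.4, 90.4]
force: [0.8, -0.5, -0.1]
width: 0.0855
```

Request:
send_rows --series '[-5,-20,0,0]'

```text
t: 9.8
tool_pos: [0.2658, -0.0663, 0.3509]
ee_rot: [174.7, 1.0, 89.7]
force: [-0.4, 0.6, 0.0]
width: 0.0851
```

```bash
python3 -c "
from cell import manip
s=manip.sense();print(s['t'],s['joints'].round(3),s['tool_pos'].round(4),s['ee_rot'].round(2),s['force'].round(1))"
```

```text
9.8 [-31.602 -57.92  125.15    1.972 107.726 -30.672] [ 0.2658 -0.0663  0.3509] [174.72   1.01  89.71] [-0.4  0.6  0. ]
```

Request:
send_rows --series '[0,-35,1,0]'

```text
t: 9.9
tool_pos: [0.2533, -0.078, 0.3548]
ee_rot: [176.3, 0.5, 89.6]
force: [-0.3, -0.5, -0.0]
width: 0.0853
```

Request:
send_rows --series '[0,-35,1,0]'

```text
t: 10.0
tool_pos: [0.2393, -0.0914, 0.3599]
ee_rot: [177.8, -0.1, 89.7]
force: [0.1, 0.3, -0.0]
width: 0.0852
```

Request:
send_rows --series '[0,-35,1,0]'

```text
t: 10.1
tool_pos: [0.2223, -0.1077, 0.3663]
ee_rot: [179.2, -0.7, 89.8]
force: [0.7, -0.6, 0.3]
width: 0.0855
```

```bash
python3 -c "
from cell import manip
s=manip.sense();print(s['t'],s['joints'].round(3),s['tool_pos'].round(4),s['ee_rot'].round(2),s['force'].round(1))"
```

```text
10.1 [-44.504 -57.92  123.567   1.159 114.293 -43.82 ] [ 0.2223 -0.1077  0.3663] [179.22  -0.72  89.8 ] [ 0.7 -0.6  0.3]
```

```bash
cat > mv.py <<'E'
import sys,numpy as np
from scipy.spatial.transform import Rotation as Ro
from cell import manip
def row(target,yaw=None):
    s=manip.sense();R=Ro.from_euler('xyz',s['ee_rot'],degrees=True).as_matrix()
    d=R.T@(np.array(target)-s['tool_pos'])*100
    return d.round(2),s['tool_pos'].round(4),s['ee_rot'].round(2),s['force'].round(1),round(s['width'],4),s['t']
if __name__=="__main__":
    for a in sys.argv[1:]:
        print(*row([float(v) for v in a.split(',')]))
E
python3 mv.py .4076,-.1552,.16 .4076,-.1552,.1
```

```text
[-4.94 18.26 20.82] [ 0.2223 -0.1077  0.3663] [179.22  -0.72  89.8 ] [ 0.7 -0.6  0.3] 0.0855 10.1
[-5.02 18.18 26.82] [ 0.2223 -0.1077  0.3663] [179.22  -0.72  89.8 ] [ 0.7 -0.6  0.3] 0.0855 10.1
```

Request:
send_rows --series '[-5,18.2,20,-5,-5,18.2,20,-5,-5,18.2,20,-5,-5,18.2,20,-5,-5,18.2,20,-5,-5,18.2,20,-5,-5,18.2,24,-5,-5,18.2,24,-5]'

```text
t: 10.9
tool_pos: [0.4053, -0.1528, 0.1218]
ee_rot: [179.6, -1.1, 94.8]
force: [-0.8, -0.6, -0.7]
width: 0.0853
```

```bash
python3 mv.py .4076,-.1552,.036;  python3 - <<'E'
from cell import manip
import cv2,numpy as np
for n in("side","top"):
    c=manip.camera(n); np.savez(f"{n}1.npz",**c)
    p=c["pixels"][:,:,::-1]
    p=p[180:330,150:350] if n=="side" else p[150:300,130:330]
    cv2.imwrite(f"pics/{n}1.png",cv2.resize(p,None,fx=3,fy=3,interpolation=cv2.INTER_CUBIC))
E
```

```text
[-0.42  0.16  8.57] [ 0.4053 -0.1528  0.1218] [179.62  -1.07  94.76] [-0.8 -0.6 -0.7] 0.0853 10.9
```

View pics/side1.png

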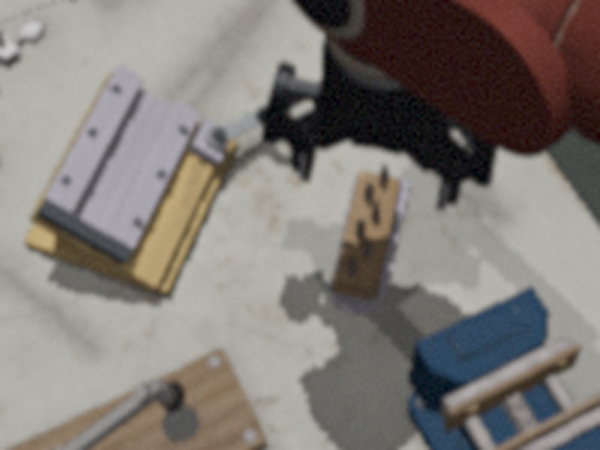

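View pics/top1.png

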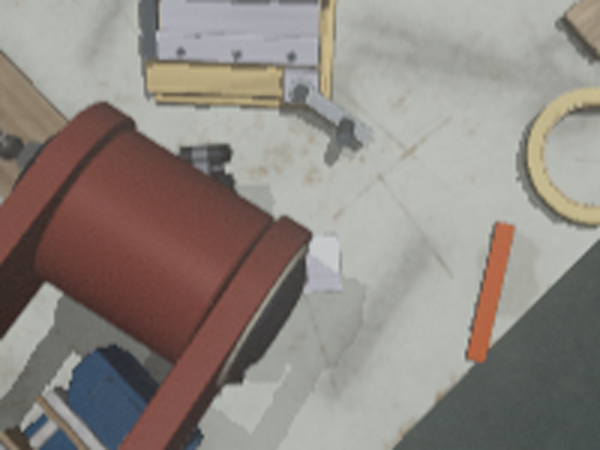

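Request:
send_rows --series '[-0.3,0.15,4.5,0,-0.4,0.15,7.5,0,-0.4,0.15,8.5,0,-0.4,0.15,8.5,0]'

```text
t: 11.4
tool_pos: [0.4096, -0.1568, 0.0409]
ee_rot: [179.3, -0.8, 94.7]
force: [-0.2, -0.7, 0.4]
width: 0.0852
```

Request:
send_rows --series '[0,0,0,0,0,0,0,0,0,0,0,0,0,0,0,0,0,0,0,0,0,0,0,0]' --grip 2

```text
t: 12.0
tool_pos: [0.4101, -0.157, 0.0412]
ee_rot: [179.3, -0.8, 94.7]
force: [-0.4, -0.0, 6.0]
width: 0.0312
```

Request:
send_rows --series '[0,0,-5,0,0,0,-12,3,0,3,-16,6.7,2,10,-20,6.7,7.8,54,-30,6.7,7.8,54,-30,6.7,7.8,54,-30,6.7,7.8,54,-30,6.7,7.8,54,-30,6.7,7.8,54,-30,6.7]'

```text
t: 13.0
tool_pos: [0.7519, -0.0801, 0.2923]
ee_rot: [179.6, -1.0, 88.0]
force: [0.0, -0.6, -1.7]
width: 0.0305
```

```bash
python3 mv.py .95,-.034,.34;  python3 - <<'E'
from cell import manip
import cv2,numpy as np
for n in("side","top"):
    c=manip.camera(n); np.savez(f"{n}2.npz",**c)
    p=c["pixels"][:,:,::-1]
    cv2.imwrite(f"pics/{n}2.png",p)
E
```

```text
[ 5.36 19.67 -4.56] [ 0.7519 -0.0801  0.2923] [179.63  -0.97  88.04] [ 0.  -0.6 -1.7] 0.0305 13.0
```

View pics/side2.png

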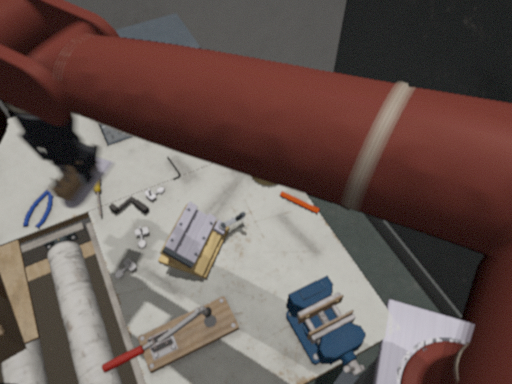

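Request:
send_rows --series '[1.6,19.8,-4.5,0,1.6,19.8,-4.5,0,1.6,19.8,-4.5,0,1.6,19.8,-4.5,0,1.6,19.8,-4.5,0]'

```text
t: 13.6
tool_pos: [0.9503, -0.0724, 0.3367]
ee_rot: [179.7, -1.0, 88.0]
force: [0.3, -1.3, -3.7]
width: 0.0309
```

Request:
send_rows --series '[-1.4,40,0,0,-1.4,40,0,0]'

```text
t: 13.8
tool_pos: [0.9882, -0.0751, 0.3163]
ee_rot: [178.3, -0.9, 88.0]
force: [-9.3, 0.1, 11.0]
width: 0.0312
```

Request:
send_rows --series '[-1.4,40,0,0]'

```text
t: 13.9
tool_pos: [0.9991, -0.0755, 0.3003]
ee_rot: [177.0, -0.9, 88.0]
force: [0.6, 0.2, -3.9]
width: 0.0309
```

Request:
send_rows --series '[-1.4,40,0,0]'

```text
t: 14.0
tool_pos: [1.0091, -0.0758, 0.2987]
ee_rot: [175.1, -0.8, 88.0]
force: [-6.4, 0.7, 10.9]
width: 0.0312
```

Request:
send_rows --series '[-1.4,40,0,0]'

```text
t: 14.1
tool_pos: [1.0186, -0.0758, 0.2991]
ee_rot: [173.1, -0.7, 88.0]
force: [-19.0, 1.7, 34.1]
width: 0.0312
```

Request:
send_rows --series '[-1.4,40,0,0]'

```text
t: 14.2
tool_pos: [1.027, -0.0759, 0.2997]
ee_rot: [171.2, -0.7, 88.0]
force: [-21.3, 2.7, 42.9]
width: 0.031
```

```bash
python3 mv.py .95,-.034,.34; python3 -c "
from cell import manip
print(manip.sense()['joints'].round(2))"
```

```text
[ 3.97 -7.14 -5.13] [ 1.027  -0.0759  0.2997] [171.25  -0.65  88.03] [-21.3   2.7  42.9] 0.031 14.2
[ -8.79  64.84   3.15   1.72 103.39  -6.24]
```

Request:
send_rows --series '[0,-5,-5,0,0,-10,-6,0,0,-10,-6,0]'

```text
t: 14.5
tool_pos: [0.921, -0.0735, 0.3299]
ee_rot: [171.4, -0.6, 88.0]
force: [0.8, -0.5, -1.3]
width: 0.0307
```

```bash
python3 mv.py .95,-.034,.34;  python3 - <<'E'
from cell import manip
import cv2,numpy as np
for n in("side","top"):
    c=manip.camera(n); np.savez(f"{n}3.npz",**c)
    p=c["pixels"][:,:,::-1]
    cv2.imwrite(f"pics/{n}3.png",p)
from h import *
for n in("top","side"):
    for k in "03":
        w=cloud(np.load(n+k+".npz"));m=(w[...,2]>.12)&(w[...,1]>-.25)&(w[...,1]<.1)&(w[...,0]>.8)&(w[...,2]<.6);q=w[m];print(n,k,len(q),q.min(0) if len(q) else'',q.max(0) if len(q) else '')
E
```

```text
[ 4.06  2.88 -0.54] [ 0.921  -0.0735  0.3299] [171.38  -0.64  87.99] [ 0.8 -0.5 -1.3] 0.0307 14.5
top 0 0  
top 3 0  
side 0 163 [ 1.07092175 -0.24966282  0.14010464] [ 1.09568977 -0.18901228  0.18036366]
side 3 404 [ 0.90051501 -0.24996034  0.14287626] [ 1.09665206 -0.08225045  0.33234123]
```

View pics/side3.png

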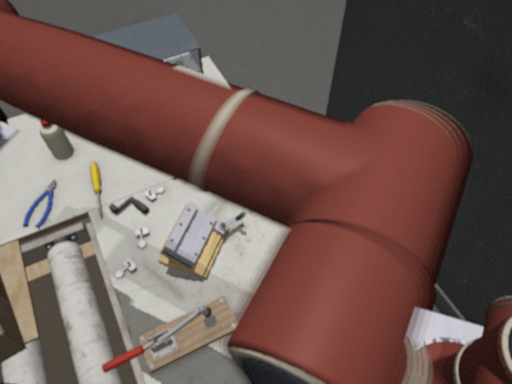

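View pics/top3.png

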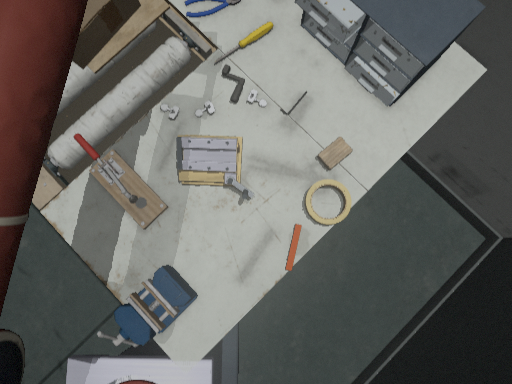

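Request:
send_rows --series '[0.5,-3.6,-22.5,0,0.5,-3.6,-22.5,0,0.5,-3.6,-22.5,0,0.5,-3.6,-22.5,0,0.5,-3.6,-22.5,0,0,10,-26,0]'

```text
t: 15.2
tool_pos: [0.875, -0.07, 0.5692]
ee_rot: [171.0, -0.6, 88.0]
force: [1.9, 0.1, -0.9]
width: 0.0311
```

Request:
send_rows --series '[-1.4,38,-12,0]'

```text
t: 15.3
tool_pos: [0.8995, -0.0723, 0.5706]
ee_rot: [169.9, -0.6, 88.0]
force: [5.9, 0.1, 83.4]
width: 0.0312
```

Request:
send_rows --series '[-1.4,38,-12,0]'

```text
t: 15.4
tool_pos: [0.9138, -0.0739, 0.5456]
ee_rot: [170.2, -0.8, 87.9]
force: [2.7, -0.6, -8.6]
width: 0.0309
```

```bash
python3 mv.py .95,-.034,.34; python3 -c "
from cell import manip
print(manip.sense()['joints'].round(2))"
```

```text
[ 3.85 -0.1  20.9 ] [ 0.9138 -0.0739  0.5456] [170.15  -0.76  87.93] [ 2.7 -0.6 -8.6] 0.0309 15.4
[ -9.86  49.13   4.23   2.33 116.96  -6.5 ]
```

Run:
```python
from h import *
w={n:np.load(n+"0.npz") for n in("top","side")}
for nm,c,zs in(("A",(1.027,-.076),(.25,.3,.36)),("B",(.90,-.073),(.52,.57,.65))):
  for z in zs:
    for dx in(-.06,0,.06):
      for dy in(-.07,0,.06):
        P=np.array([c[0]+dx,c[1]+dy,z]);o=[]
        for n,d in w.items():
            u,v=proj(d,P)[0];q=np.linalg.inv(d["world_from_camera"])@np.r_[P,1];
            if 0<=u<511 and 0<=v<383: o.append((n,int(u),int(v),round(float(d["range_z"][int(v),int(u)]+q[2]),3)))
        print(nm,P.round(3),o)
```

```text
A [ 0.967 -0.146  0.25 ] [('side', 3, 133, 0.144)]
A [ 0.967 -0.076  0.25 ] []
A [ 0.967 -0.016  0.25 ] []
A [ 1.027 -0.146  0.25 ] []
A [ 1.027 -0.076  0.25 ] []
A [ 1.027 -0.016  0.25 ] []
A [ 1.087 -0.146  0.25 ] []
A [ 1.087 -0.076  0.25 ] []
A [ 1.087 -0.016  0.25 ] []
A [ 0.967 -0.146  0.3  ] []
A [ 0.967 -0.076  0.3  ] []
A [ 0.967 -0.016  0.3  ] []
A [ 1.027 -0.146  0.3  ] []
A [ 1.027 -0.076  0.3  ] []
A [ 1.027 -0.016  0.3  ] []
A [ 1.087 -0.146  0.3  ] []
A [ 1.087 -0.076  0.3  ] []
A [ 1.087 -0.016  0.3  ] []
A [ 0.967 -0.146  0.36 ] []
A [ 0.967 -0.076  0.36 ] []
A [ 0.967 -0.016  0.36 ] []
A [ 1.027 -0.146  0.36 ] []
A [ 1.027 -0.076  0.36 ] []
A [ 1.027 -0.016  0.36 ] []
A [ 1.087 -0.146  0.36 ] []
A [ 1.087 -0.076  0.36 ] []
A [ 1.087 -0.016  0.36 ] []
B [ 0.84  -0.143  0.52 ] []
B [ 0.84  -0.073  0.52 ] []
B [ 0.84  -0.013  0.52 ] []
B [ 0.9   -0.143  0.52 ] []
B [ 0.9   -0.073  0.52 ] []
B [ 0.9   -0.013  0.52 ] []
B [ 0.96  -0.143  0.52 ] []
B [ 0.96  -0.073  0.52 ] []
B [ 0.96  -0.013  0.52 ] []
B [ 0.84  -0.143  0.57 ] []
B [ 0.84  -0.073  0.57 ] []
B [ 0.84  -0.013  0.57 ] []
B [ 0.9   -0.143  0.57 ] []
B [ 0.9   -0.073  0.57 ] []
B [ 0.9   -0.013  0.57 ] []
B [ 0.96  -0.143  0.57 ] []
B [ 0.96  -0.073  0.57 ] []
B [ 0.96  -0.013  0.57 ] []
B [ 0.84  -0.143  0.65 ] []
B [ 0.84  -0.073  0.65 ] []
B [ 0.84  -0.013  0.65 ] []
B [ 0.9   -0.143  0.65 ] []
B [ 0.9   -0.073  0.65 ] []
B [ 0.9   -0.013  0.65 ] []
B [ 0.96  -0.143  0.65 ] []
B [ 0.96  -0.073  0.65 ] []
B [ 0.96  -0.013  0.65 ] []
```

Request:
send_rows --series '[0,5,-1,0]'

```text
t: 15.5
tool_pos: [0.9232, -0.0728, 0.5523]
ee_rot: [167.6, -0.6, 87.9]
force: [-0.1, -0.0, -1.7]
width: 0.0311
```

Request:
send_rows --series '[0,5,-1,0]'

```text
t: 15.6
tool_pos: [0.9323, -0.0711, 0.5564]
ee_rot: [165.4, -0.5, 87.9]
force: [-0.2, 0.2, -2.2]
width: 0.0309
```

```bash
python3 mv.py .95,-.034,.34; python3 -c "
from cell import manip
print(manip.sense()['joints'].round(2))"
```

```text
[ 3.6  -3.87 21.38] [ 0.9323 -0.0711  0.5564] [165.43  -0.45  87.93] [-0.2  0.2 -2.2] 0.0309 15.6
[ -9.57  49.27   3.35   2.51 112.96  -6.17]
```

Request:
send_rows --series '[0,5,-1,0]'

```text
t: 15.7
tool_pos: [0.9416, -0.0699, 0.5569]
ee_rot: [163.6, -0.4, 87.9]
force: [0.2, -0.4, -2.4]
width: 0.0309
```

Request:
send_rows --series '[0,5,-1,0]'

```text
t: 15.8
tool_pos: [0.9505, -0.0689, 0.5571]
ee_rot: [161.9, -0.3, 87.9]
force: [-0.3, 0.3, -3.3]
width: 0.0308
```

Request:
send_rows --series '[0,5,-1,0]'

```text
t: 15.9
tool_pos: [0.9586, -0.0679, 0.5584]
ee_rot: [160.2, -0.3, 87.9]
force: [-0.0, -0.4, -2.6]
width: 0.0309
```

Request:
send_rows --series '[0,5,0,0]'

```text
t: 16.0
tool_pos: [0.9704, -0.0671, 0.5561]
ee_rot: [158.3, -0.2, 87.9]
force: [0.3, 0.7, -2.6]
width: 0.0307
```

Request:
send_rows --series '[0,5,0,0]'

```text
t: 16.1
tool_pos: [0.9824, -0.0664, 0.5505]
ee_rot: [156.8, -0.2, 87.9]
force: [0.4, -0.6, -2.7]
width: 0.0311
```

```bash
python3 mv.py .95,-.034,.34; python3 -c "
from cell import manip
print(manip.sense()['joints'].round(2))"
```

```text
[  3.06 -11.39  18.03] [ 0.9824 -0.0664  0.5505] [156.78  -0.18  87.86] [ 0.4 -0.6 -2.7] 0.0311 16.1
[ -8.95  50.56   3.25   2.91 103.11  -5.53]
```

Request:
send_rows --series '[0,5,-1,0]'

```text
t: 16.2
tool_pos: [0.9889, -0.0657, 0.5524]
ee_rot: [155.3, -0.2, 87.8]
force: [0.4, -0.3, -4.0]
width: 0.0312
```

Request:
send_rows --series '[0,5,-1,0]'

```text
t: 16.3
tool_pos: [0.9932, -0.0647, 0.5626]
ee_rot: [153.4, -0.1, 87.8]
force: [0.2, -0.3, -2.5]
width: 0.031
```

Request:
send_rows --series '[0,5,-1,0]'

```text
t: 16.4
tool_pos: [0.9969, -0.0636, 0.5738]
ee_rot: [151.4, -0.0, 87.8]
force: [0.1, -0.8, -3.2]
width: 0.031
```

Request:
send_rows --series '[0,4,-0.5,0]'

```text
t: 16.5
tool_pos: [1.0008, -0.0628, 0.5811]
ee_rot: [149.8, 0.0, 87.8]
force: [-0.7, -0.3, -2.5]
width: 0.0311
```

```bash
python3 mv.py .65,-.35,.30
python3 - <<'E'
from h import *
R=Rt(-2);c=np.array([0.5874,-0.1434,0.0664]);o=c+R@np.array([2.6,55.7,-12.9])/1000
print("track origin",o, "mouth",o+R@[0,-.12,0])
np.save("track.npy",np.c_[R,o])
for y in(-47,-190,-220): print(y,(o+R@np.array([0,y,38])/1000).round(4))
E
```

```text
[-30.04 -43.48   7.24] [ 1.0008 -0.0628  0.5811] [149.83   0.    87.79] [-0.7 -0.3 -2.5] 0.0311 16.5
track origin [ 0.59804027 -0.08803761  0.05652827] mouth [ 0.59385233 -0.20796451  0.05652827]
-47 [ 0.5774 -0.1343  0.0894]
-190 [ 0.5724 -0.2773  0.0894]
-220 [ 0.5714 -0.3072  0.0894]
```

```bash
cat > tr.py <<'E'
import sys,numpy as np
from mv import row
from cell import manip
T=np.load("track.npy")
def w(p): return T[:,3]+T[:,:3]@np.array(p)/1000
if __name__=="__main__":
    s=manip.sense();print("tcp in track mm",(T[:,:3].T@(s['tool_pos']-T[:,3])*1000).round(1), s['joints'].round(1))
    for a in sys.argv[1:]:
        p=[float(v) for v in a.split(',')];print(a,w(p).round(4),*row(w(p)))
E
python3 tr.py 0,-217,82
```

```text
tcp in track mm [610.1  39.2 253.5] [-8.7 49.6  3.2  3.3 97.3 -5.2]
0,-217,82 [ 0.5495 -0.3035  0.1275] [-25.78 -60.98  17.01] [ 1.0008 -0.0628  0.5811] [149.83   0.    87.79] [-0.7 -0.3 -2.5] 0.0311 16.5
```

Request:
send_rows --series '[-0.6,-1.5,0.4,0,-2,-5,1.4,0,-3.7,-9,2.5,0,-5.5,-13,3.6,0,-7.2,-17,4.7,0,-9,-21,5.9,0,-10.7,-25.3,7,0,-12.4,-29.3,8.2,0,-14.1,-33.3,9.3,0,-15.8,-37.4,10.4,0]'

```text
t: 17.5
tool_pos: [0.7219, -0.2109, 0.3023]
ee_rot: [149.9, 0.1, 87.8]
force: [-0.3, -0.6, -3.1]
width: 0.0308
```

```bash
python3 tr.py 0,-217,82
```

```text
tcp in track mm [ 233.8 -118.5  148.8] [-26.    2.4  91.2  13.6  59.1 -28. ]
0,-217,82 [ 0.5495 -0.3035  0.1275] [ -9.89 -23.36   6.67] [ 0.7219 -0.2109  0.3023] [1.499e+02 9.000e-02 8.779e+01] [-0.3 -0.6 -3.1] 0.0308 17.5
```

Request:
send_rows --series '[-1.7,-4,1.1,0,-3.4,-8,2.3,0,-5.1,-12,3.4,0,-6.8,-16,4.6,0,-8.4,-20,5.7,0,-9.4,-22.2,6.3,0,-9.9,-23.4,6.7,0,-9.9,-23.4,6.7,0]'

```text
t: 18.3
tool_pos: [0.5485, -0.3031, 0.1258]
ee_rot: [150.1, -0.0, 87.7]
force: [-0.2, 0.6, -3.5]
width: 0.0308
```

```bash
python3 tr.py 0,-217,82;  python3 - <<'E'
from cell import manip
import cv2,numpy as np
for n in("side","top"):
    c=manip.camera(n); np.savez(f"{n}4.npz",**c)
    p=c["pixels"][:,:,::-1]
    p=p[130:310,140:340] if n=="side" else p[90:270,130:330]
    cv2.imwrite(f"pics/{n}4.png",cv2.resize(p,None,fx=3,fy=3,interpolation=cv2.INTER_CUBIC))
E
```

```text
tcp in track mm [  -1.8 -216.7   80.9] [-43.8  -3.5 114.7  26.1  48.6 -55.4]
0,-217,82 [ 0.5495 -0.3035  0.1275] [-0.03  0.17 -0.11] [ 0.5485 -0.3031  0.1258] [ 1.5015e+02 -2.0000e-02  8.7680e+01] [-0.2  0.6 -3.5] 0.0308 18.3
```

View pics/side4.png

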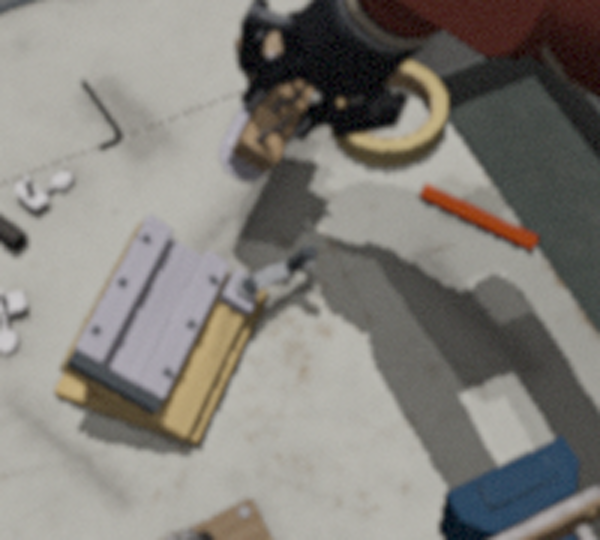

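View pics/top4.png

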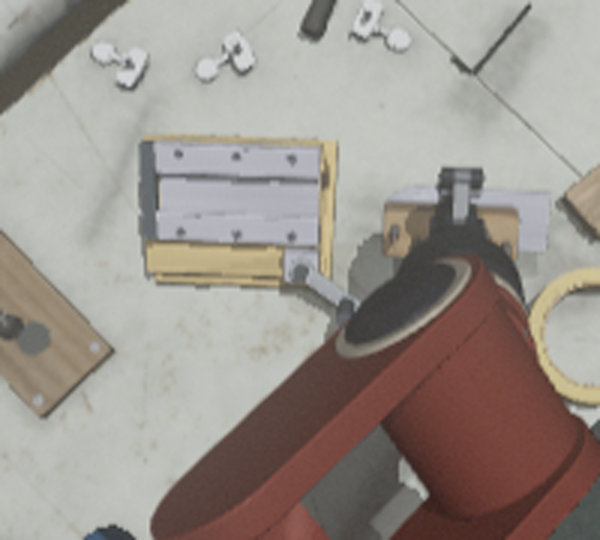

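Run:
```python
from h import *
from cell import manip
from scipy.spatial.transform import Rotation as Ro
np.set_printoptions(suppress=True,linewidth=180,precision=4)
s=manip.sense();R=Ro.from_euler('xyz',s['ee_rot'],degrees=True).as_matrix()
# carrier axes: x=tool y, y=tool x, z=-tool z
C=np.c_[R[:,1],R[:,0],-R[:,2]]
for n in("top","side"):
    w=cloud(np.load(n+"4.npz"));q=((w-s['tool_pos'])@C*1000).reshape(-1,3)
    q=q[~np.isnan(q).any(1)]
    b=q[(abs(q[:,0])<13)&(abs(q[:,1])<60)&(q[:,2]>2)&(q[:,2]<16)]
    b2=b[(abs(b[:,1])>14)]
    A=np.c_[b2[:,:2],np.ones(len(b2))];
    for _ in range(4):
        c=np.linalg.lstsq(A,b2[:,2],rcond=None)[0];k=abs(b2[:,2]-A@c)<2;
        b2,A=b2[k],A[k]
    print(n,"blocktop z=",c,"slopes deg",np.degrees(np.arctan(c[:2])),len(b2),"y range",np.percentile(b2[:,1],[0,2,98,100]),"x",np.percentile(b2[:,0],[0,100]))
    f=q[(q[:,2]>-40)&(q[:,2]<-30)&(abs(q[:,0])<30)&(abs(q[:,1])<90)]
    print(" foot",len(f),f.min(0) if len(f) else'',f.max(0) if len(f) else '')
    if len(f):
        A=np.c_[f[:,:2],np.ones(len(f))];c=np.linalg.lstsq(A,f[:,2],rcond=None)[0];print(" footplane",c,np.degrees(np.arctan(c[:2])),np.percentile(f[:,1],[1,99]),np.percentile(f[:,0],[1,99]))
```

```text
top blocktop z= [-0.0005 -0.0077  8.8625] slopes deg [-0.0275 -0.4389] 198 y range [-43.7427 -43.0258  44.8578  46.142 ] x [-12.8936  12.9561]
 foot 353 [-23.9042 -68.474  -39.9526] [ 19.0464  44.1146 -30.4467]
 footplane [ -0.0226  -0.0079 -35.1666] [-1.2937 -0.455 ] [-67.7831  41.0434] [-23.0968  18.7627]
side blocktop z= [-0.0507 -0.0018  7.8745] slopes deg [-2.9036 -0.1041] 108 y range [-25.0119 -21.1733  47.0874  47.8123] x [-12.9866  12.4625]
 foot 120 [-24.9254 -66.3054 -39.7262] [ 16.6528  48.9694 -30.0707]
 footplane [  0.0026   0.019  -36.8026] [0.151  1.0875] [-53.5881  48.5359] [-22.8846  16.604 ]
```

Run:
```python
from h import *
from cell import manip
np.set_printoptions(suppress=True,linewidth=180,precision=1)
T=np.load("track.npy")
print((T[:,:3].T@(manip.sense()['tool_pos']-T[:,3])*1000).round(1))
for n in("top","side"):
    w=cloud(np.load(n+"4.npz"));q=((w-T[:,3])@T[:,:3]*1000)
    for lab,z0,z1,ys in(("block",86,95,(-260,-235,-195,-175)),("foot",41,50,(-280,-262,-262,-262))):
        for a,b in((ys[0],ys[1]),(ys[2],ys[3])):
            m=(q[...,1]>a)&(q[...,1]<b)&(q[...,2]>z0)&(q[...,2]<z1)&(abs(q[...,0])<40)
            x=q[m][:,0]
            if len(x)>5: print(n,lab,a,b,len(x),np.percentile(x,[0,3,97,100]))
    # lips / slot by height in original frame
    w=cloud(np.load(n+"0.npz"));q=((w-T[:,3])@T[:,:3]*1000)
    m=(q[...,1]>-110)&(q[...,1]<-10)&(abs(q[...,2]-13)<2.5)&(abs(q[...,0])<45)
    x=q[m][:,0];print(n,"lips lo",np.percentile(x[x<0],[0,3,97,100]),"hi",np.percentile(x[x>0],[0,3,97,100]))
    for a,b in((-110,-70),(-50,-10)):
        mm=m&(q[...,1]>a)&(q[...,1]<b);x=q[mm][:,0];print("   ",a,b,np.percentile(x[x<0],[3,97]),np.percentile(x[x>0],[3,97]))
    m=(abs(q[...,2]-13)<2.5)&(abs(abs(q[...,0])-25)<8)&(q[...,1]>-140)&(q[...,1]<20);print("  y",np.percentile(q[m][:,1],[0,1,99,100]))
    m=(abs(q[...,2]-13)<2.5)&(abs(q[...,0])<12)&(q[...,1]>-140)&(q[...,1]<20);print("  stop",np.sort(q[m][:,1])[:6])
```

```text
[   1.5 -216.8   82.1]
top block -260 -235 111 [-13.5  -9.3  15.3  15.8]
top block -195 -175 125 [-16.3 -14.9  15.4  15.6]
top foot -280 -262 151 [-22.5 -21.7  19.2  20. ]
top lips lo [-45.  -36.3 -16.  -15.1] hi [13.9 15.2 35.3 35.7]
    -110 -70 [-42.6 -15.7] [15.1 34.9]
    -50 -10 [-36.1 -16.2] [15.7 35.3]
  y [-121.9 -121.     8.2    9. ]
  stop [-2.2 -1.7 -1.7 -1.5 -1.5 -1.4]
side block -260 -235 14 [-17.3 -17.   -2.9  -2.5]
side block -195 -175 94 [-17.9 -16.6  13.6  13.8]
side lips lo [-44.8 -36.5 -16.  -15.3] hi [14.6 15.5 35.1 35.7]
    -110 -70 [-43.7 -16.2] [15.4 35.2]
    -50 -10 [-35.7 -15.8] [15.6 35. ]
  y [-120.6 -118.1    9.6   11.3]
  stop [-0.4 -0.2 -0.1  0.1  0.4  0.8]
```

Request:
send_rows --series '[0,0,1.5,0,0,0,3,0,0,0,3.95,0,1.5,0,3.95,0,3,0,3.95,0,3.8,0,3.95,0,3.8,0,3.95,0]'

```text
t: 19.1
tool_pos: [0.5714, -0.2637, 0.0929]
ee_rot: [150.0, -0.0, 87.9]
force: [-0.3, -0.6, -3.4]
width: 0.0307
```

```bash
python3 tr.py 1.5,-179,42.5
python3 - <<'E'
from cell import manip
import cv2,numpy as np
for n in("side","top"):
    c=manip.camera(n); np.savez(f"{n}5.npz",**c)
    p=c["pixels"][:,:,::-1]
    p=p[170:290,160:320] if n=="side" else p[110:230,160:320]
    cv2.imwrite(f"pics/{n}5.png",cv2.resize(p,None,fx=4,fy=4,interpolation=cv2.INTER_CUBIC))
E
python3 tr.py 1.5,-179,42.5
```

```text
tcp in track mm [   0.4 -176.5   41.8] [-38.8  -1.  115.9  25.8  43.3 -52.3]
1.5,-179,42.5 [ 0.5719 -0.2662  0.0941] [-0.25  0.11 -0.07] [ 0.5714 -0.2637  0.0929] [150.04  -0.    87.92] [-0.3 -0.6 -3.4] 0.0307 19.1
tcp in track mm [   0.7 -178.    41.9] [-38.9  -0.9 115.8  25.8  43.2 -52.3]
1.5,-179,42.5 [ 0.5719 -0.2662  0.0941] [-0.1   0.08 -0.06] [ 0.5715 -0.2652  0.0932] [1.5001e+02 4.0000e-02 8.7830e+01] [-0.2 -0.  -2.8] 0.0309 19.2
```

View pics/side5.png

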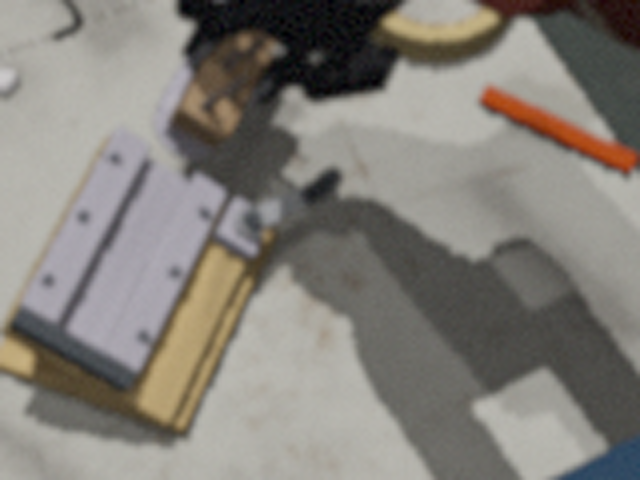

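View pics/top5.png

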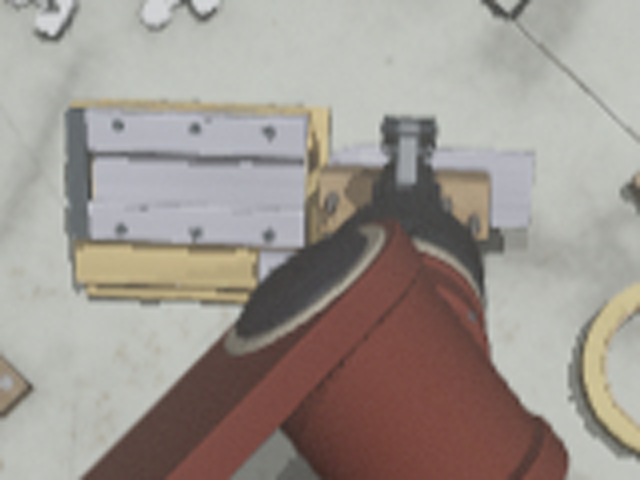

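```bash
cat > meas.py <<'E'
from h import *
import sys
np.set_printoptions(suppress=True,linewidth=180,precision=1)
T=np.load("track.npy")
k=sys.argv[1];yc=float(sys.argv[2]) # tcp y
for n in("top","side"):
    w=cloud(np.load(n+k+".npz"));q=((w-T[:,3])@T[:,:3]*1000)
    for lab,z0,z1,a,b in(("block rear",47,54,-42,-16),("block front",47,54,16,43),("foot tail",4,10,-69,-48),("foot nose",4,10,48,60)):
        m=(q[...,1]>yc+a)&(q[...,1]<yc+b)&(q[...,2]>z0)&(q[...,2]<z1)&(abs(q[...,0])<28)
        p=q[m]
        if len(p)>8: print(n,lab,len(p),"x",np.percentile(p[:,0],[0,3,97,100]),"y",np.percentile(p[:,1],[0,3,97,100]),"z",np.median(p[:,2]))
E
python3 meas.py 5 -177.5
```

```text
top block rear 109 x [-14.3  -8.8  15.4  15.5] y [-219.5 -219.  -196.3 -195.6] z 51.5764878716235
top block front 118 x [-15.8 -12.4  15.7  16.5] y [-160.3 -158.4 -135.4 -135. ] z 50.76245907261253
top foot tail 153 x [-21.1 -20.1  19.8  20.2] y [-245.8 -245.2 -226.  -225.6] z 7.80832256308821
side block front 115 x [-15.7 -15.1  15.1  16.1] y [-161.2 -160.3 -135.5 -134.9] z 50.64669530570755
```

Request:
send_rows --series '[0.8,0,0,0,1.6,0,0,0,2.4,0,0,0,3.2,0,0,0,4,0,0,0,4,0,0,0]'

```text
t: 19.8
tool_pos: [0.5726, -0.2241, 0.0921]
ee_rot: [150.1, -0.1, 87.9]
force: [0.4, 0.4, -3.3]
width: 0.0312
```

```bash
python3 tr.py 0,-48,42.5
```

```text
tcp in track mm [-1.000e-01 -1.368e+02  4.120e+01] [-35.1  -3.4 118.3  24.   41.9 -47.6]
0,-48,42.5 [ 0.5751 -0.1353  0.0933] [ 8.88 -0.01 -0.13] [ 0.5726 -0.2241  0.0921] [ 1.501e+02 -5.000e-02  8.788e+01] [ 0.4  0.4 -3.3] 0.0312 19.8
```

Request:
send_rows --series '[1,0.04,-0.08,0,2.2,0.04,-0.08,0,3.4,0.04,-0.08,0,4.6,0.05,-0.08,0,5.8,0.05,-0.08,0,7,0.05,-0.08,0,7.8,0.05,-0.08,0,7.8,0.05,-0.08,0]'

```text
t: 20.6
tool_pos: [0.5756, -0.146, 0.0932]
ee_rot: [150.1, -0.0, 87.9]
force: [-0.8, -0.3, -2.5]
width: 0.031
```

```bash
python3 tr.py 0,-48,42.5
```

```text
tcp in track mm [  0.7 -58.7  41.9] [-26.8  -7.3 121.8  19.1  39.5 -36.7]
0,-48,42.5 [ 0.5751 -0.1353  0.0933] [ 1.07 -0.07 -0.06] [ 0.5756 -0.146   0.0932] [ 1.501e+02 -3.000e-02  8.790e+01] [-0.8 -0.3 -2.5] 0.031 20.6
```

Smooth so far, with no contact force. Now a slow push to the stop while I watch the force.

Request:
send_rows --series '[0.3,0,0,0,0.6,0,0,0,0.8,0,0,0,0.9,0,0,0,1.0,0,0,0]'

```text
t: 21.1
tool_pos: [0.5762, -0.1376, 0.0934]
ee_rot: [150.1, -0.0, 87.8]
force: [0.5, -0.6, -2.5]
width: 0.0311
```

Request:
send_rows --series '[0.1,0,0,0,0.2,0,0,0,0.3,0,0,0]'

```text
t: 21.4
tool_pos: [0.5763, -0.1361, 0.0937]
ee_rot: [150.0, 0.2, 87.8]
force: [-1.8, -9.7, -4.3]
width: 0.031
```

```bash
python3 tr.py 0,-48,42.5
```

```text
tcp in track mm [  1.2 -48.8  42.2] [-25.5  -7.8 122.2  18.   39.  -34.7]
0,-48,42.5 [ 0.5751 -0.1353  0.0933] [ 0.08 -0.12 -0.03] [ 0.5763 -0.1361  0.0937] [150.03   0.21  87.77] [-1.8 -9.7 -4.3] 0.031 21.4
```

Request:
send_rows --series '[0.1,0,0.06,0,0.2,0,0.1,0,0.2,0,0.1,0]'

```text
t: 21.7
tool_pos: [0.5771, -0.1357, 0.0935]
ee_rot: [150.0, 0.4, 87.7]
force: [-4.7, -11.4, -1.5]
width: 0.0309
```

```bash
python3 tr.py 0,-48,42.5
```

```text
tcp in track mm [  1.8 -48.4  41.7] [-25.3  -7.7 122.2  17.7  38.8 -34.4]
0,-48,42.5 [ 0.5751 -0.1353  0.0933] [ 0.04 -0.18 -0.08] [ 0.5771 -0.1357  0.0935] [149.97   0.39  87.74] [ -4.7 -11.4  -1.5] 0.0309 21.7
```

Request:
send_rows --series '[0,0,0,0,0,0,0,0,0,0,0,0,0,0,0,0,0,0,-2,0,0,0,-5,0,0,0,-9,0,0,0,-12,0]' --grip 7

```text
t: 22.5
tool_pos: [0.5167, -0.13, 0.1986]
ee_rot: [150.0, 0.0, 87.8]
force: [0.5, -1.2, 0.3]
width: 0.07
```

```bash
python3 tr.py 0,-48,42.5
python3 - <<'E'
from cell import manip
import cv2,numpy as np
for n in("side","top"):
    c=manip.camera(n); np.savez(f"{n}6.npz",**c)
    p=c["pixels"][:,:,::-1]
    p=p[170:290,140:300] if n=="side" else p[110:230,140:300]
    cv2.imwrite(f"pics/{n}6.png",cv2.resize(p,None,fx=4,fy=4,interpolation=cv2.INTER_CUBIC))
E
python3 meas.py 6 -48
```

```text
tcp in track mm [  1.9 -44.8 162.9] [-28.5 -26.1 125.6  15.9  54.2 -32.7]
0,-48,42.5 [ 0.5751 -0.1353  0.0933] [-0.3  -0.19 12.04] [ 0.5167 -0.13    0.1986] [1.4998e+02 1.0000e-02 8.7820e+01] [ 0.5 -1.2  0.3] 0.07 22.5
top block rear 144 x [-18.6 -17.8  12.7  13.1] y [-89.5 -89.3 -65.9 -64. ] z 49.784056485979676
top block front 20 x [-17.5 -16.5  -7.   -6.4] y [-32.  -31.9  -9.8  -8.9] z 49.232387406336436
top foot tail 113 x [-25.  -17.   10.8  22.5] y [-115.4 -115.1  -97.4  -97.3] z 6.059618605274454
side block rear 128 x [-17.8 -16.8  12.7  13.1] y [-89.8 -88.1 -64.8 -64.1] z 50.04445353441252
side block front 159 x [-17.9 -17.2  13.   13.7] y [-31.8 -30.9  -5.3  -5. ] z 50.15133156068692
side foot tail 19 x [-11.2  -9.4  18.6  24.7] y [-116.3 -116.2  -97.7  -96.3] z 6.3586520252722485
side foot nose 34 x [-26.5 -23.7  26.4  27.6] y [ 2.9  4.6 10.9 10.9] z 7.544742398800359
```

View pics/side6.png

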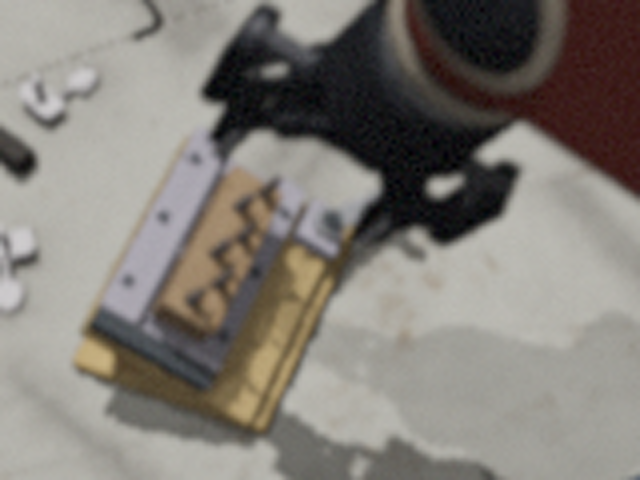

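View pics/top6.png

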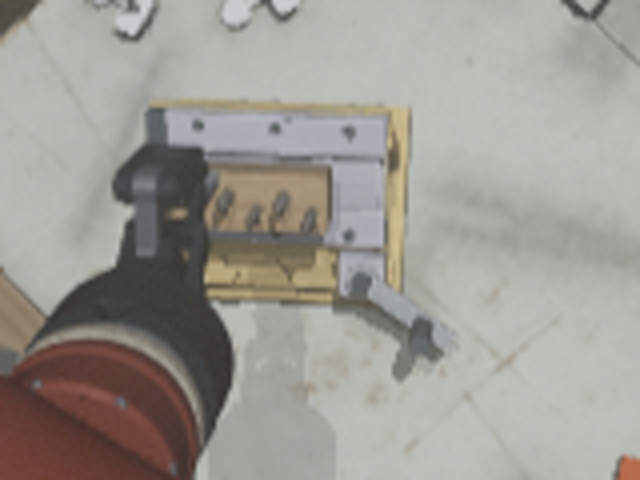

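```bash
python3 - <<'E'
from h import *
np.set_printoptions(suppress=True,linewidth=180,precision=1)
T=np.load("track.npy")
for k in "06":
  for n in("top","side"):
    w=cloud(np.load(n+k+".npz"));q=((w-T[:,3])@T[:,:3]*1000)
    m=(q[...,0]<-40)&(q[...,0]>-110)&(q[...,1]<-112)&(q[...,1]>-180)&(q[...,2]>48)&(q[...,2]<58)
    p=q[m];print(n,k,"pintop",len(p),p.mean(0) if len(p) else '',p.min(0) if len(p) else '',p.max(0) if len(p) else '')
    m=(q[...,0]<-30)&(q[...,0]>-110)&(q[...,1]<-80)&(q[...,1]>-180)&(q[...,2]>16)&(q[...,2]<23)
    p=q[m];
    if len(p): print("  bar",len(p),p.min(0),p.max(0)); c=p[:,:2].mean(0);v=np.linalg.svd(p[:,:2]-c)[2][0];print("   dir",v,c)
E
python3 tr.py
```

```text
top 0 pintop 24 [ -78.  -144.3   52.4] [ -84.7 -150.    48.6] [ -73.7 -139.2   56.1]
  bar 140 [ -93.  -162.1   16.1] [ -34.1 -101.4   22.9]
   dir [-0.6 -0.8] [ -67.9 -130.9]
side 0 pintop 23 [ -77.9 -141.6   52.7] [ -83.3 -147.9   48.7] [ -73.3 -136.6   56.5]
  bar 103 [ -93.5 -154.5   16.1] [-32.2 -95.5  23. ]
   dir [0.6 0.8] [ -64.4 -121.6]
top 6 pintop 24 [ -78.2 -144.4   52.8] [ -84.4 -150.    49.8] [ -73.4 -139.2   55.2]
  bar 140 [ -93.6 -162.1   16. ] [ -32.1 -101.    22.9]
   dir [-0.6 -0.8] [ -67.8 -130.3]
side 6 pintop 0   
  bar 69 [ -71.9 -140.9   16. ] [-31.5 -94.   22.8]
   dir [0.5 0.9] [ -59.6 -115.8]
tcp in track mm [  5.4 -45.9 165.5] [-28.5 -26.2 125.4  15.9  54.  -32.7]
```

Request:
send_rows --series '[-2,-1.6,0.5,0,-4.5,-3.7,2,0,-7,-5.8,3.5,0,-9,-7.4,5,0,-10,-8.2,6.5,0,-10,-8.2,8,0,-10,-8.2,9,0,-10,-8.2,9,0]' --grip 4

```text
t: 23.4
tool_pos: [0.4865, -0.228, 0.0754]
ee_rot: [150.2, -0.2, 87.8]
force: [0.5, 0.3, 0.4]
width: 0.0399
```

```bash
python3 tr.py
python3 - <<'E'
from cell import manip
import cv2,numpy as np
for n in("side","top"):
    c=manip.camera(n); np.savez(f"{n}7.npz",**c)
    p=c["pixels"][:,:,::-1]
    p=p[170:290,160:320] if n=="side" else p[110:230,160:320]
    cv2.imwrite(f"pics/{n}7.png",cv2.resize(p,None,fx=4,fy=4,interpolation=cv2.INTER_CUBIC))
E
python3 tr.py -77,-146,44
```

```text
tcp in track mm [ -82.8 -143.8   69.6] [-42.3 -12.7 128.4  27.5  44.2 -56.6]
tcp in track mm [ -81.2 -144.5   71.1] [-42.3 -12.9 128.4  27.5  44.2 -56.6]
-77,-146,44 [ 0.5043 -0.2309  0.0561] [-0.15  0.42  2.7 ] [ 0.4872 -0.2287  0.0775] [ 1.5009e+02 -4.0000e-02  8.7840e+01] [ 0.7 -0.1 -0.2] 0.0399 23.5
```

View pics/side7.png

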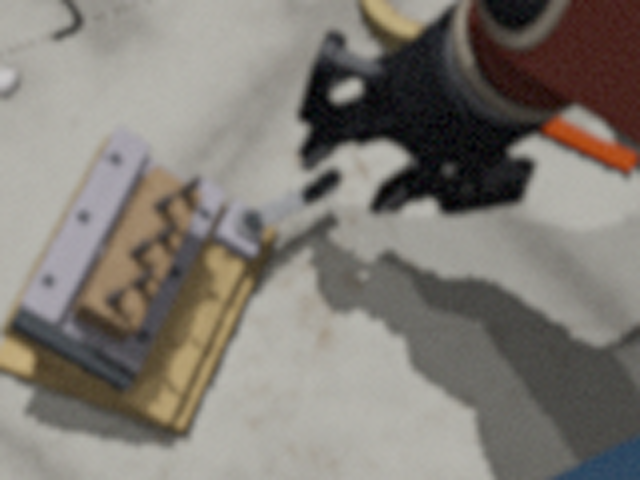

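View pics/top7.png

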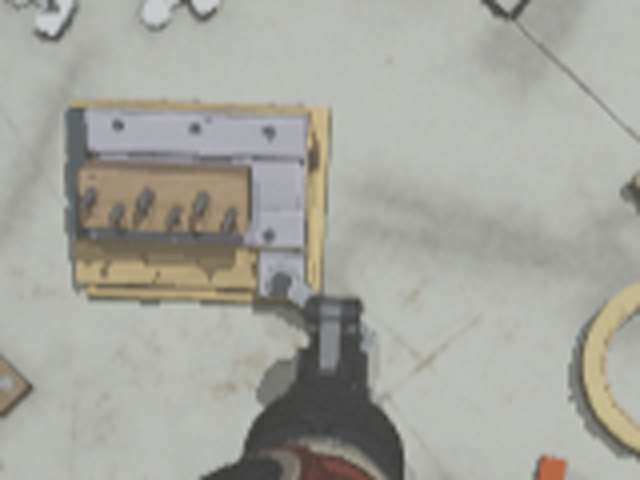

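Request:
send_rows --series '[-0.15,0.4,1,0,-0.15,0.4,2,0,-0.15,0.4,2.8,0,-0.15,0.4,2.8,0]'

```text
t: 23.9
tool_pos: [0.5041, -0.2306, 0.0541]
ee_rot: [150.2, -0.1, 87.8]
force: [-1.4, 0.9, -0.7]
width: 0.04
```

Request:
send_rows --series '[0,0,0,0,0,0,0,0,0,0,0,0,0,0,0,0,0,0,0,0]' --grip 0.8

```text
t: 24.4
tool_pos: [0.5042, -0.2315, 0.0555]
ee_rot: [150.1, 0.0, 87.8]
force: [-5.2, -0.0, 2.9]
width: 0.01
```

```bash
python3 tr.py -77,-146,44
```

```text
tcp in track mm [ -77.4 -146.7   43.5] [-41.   -7.9 126.6  28.6  40.7 -57.4]
-77,-146,44 [ 0.5043 -0.2309  0.0561] [ 0.07  0.04 -0.05] [ 0.5042 -0.2315  0.0555] [1.5008e+02 1.0000e-02 8.7800e+01] [-5.2 -0.   2.9] 0.01 24.4
```

Request:
send_rows --series '[-0.31,0.51,0,0,-0.54,1.05,0,0,-0.69,1.62,0,0,-0.76,2.2,0,0,-0.75,2.79,0,0,-0.66,3.36,0,0]'

```text
t: 25.0
tool_pos: [0.5329, -0.2412, 0.0723]
ee_rot: [150.1, 0.2, 87.7]
force: [-3.8, -4.8, -2.1]
width: 0.0102
```

```bash
python3 tr.py
python3 - <<'E'
from cell import manip
import cv2,numpy as np
for n in("side","top"):
    c=manip.camera(n); np.savez(f"{n}8.npz",**c)
    p=c["pixels"][:,:,::-1]
    p=p[170:290,160:320] if n=="side" else p[110:230,160:320]
    cv2.imwrite(f"pics/{n}8.png",cv2.resize(p,None,fx=4,fy=4,interpolation=cv2.INTER_CUBIC))
E
python3 tr.py
```

```text
tcp in track mm [ -43.8 -155.3   43.6] [-39.5  -5.4 122.4  26.9  41.4 -54.2]
tcp in track mm [ -43.  -155.    43.6] [-39.4  -5.3 122.4  26.9  41.4 -54.2]
```

View pics/side8.png

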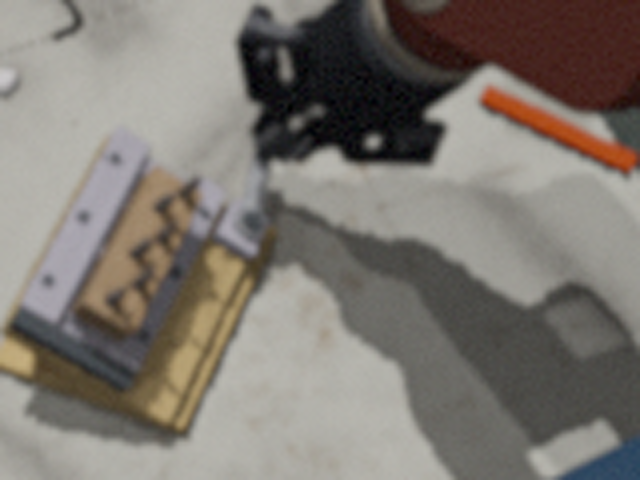

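Request:
send_rows --series '[0.17,0.56,0,0,0.42,1.1,0,0,0.74,1.59,0,0,1.12,2.03,0,0,1.57,2.41,0,0,2.06,2.73,0,0]'

```text
t: 25.7
tool_pos: [0.556, -0.2195, 0.0847]
ee_rot: [150.3, 0.1, 87.9]
force: [-14.1, 7.9, 5.1]
width: 0.0099
```

```bash
python3 tr.py -12,-112,44
```

```text
tcp in track mm [ -18.3 -132.8   43.1] [-35.7  -5.  120.6  24.3  41.6 -48.6]
-12,-112,44 [ 0.5618 -0.1988  0.0886] [ 2.08  0.63 -0.1 ] [ 0.556  -0.2195  0.0847] [1.5034e+02 7.0000e-02 8.7920e+01] [-14.1   7.9   5.1] 0.0099 25.7
```

Request:
send_rows --series '[0.53,0.17,0,0,1.09,0.32,0,0,1.59,0.4,0,0,2.05,0.42,0,0,2.05,0.42,0,0]'

```text
t: 26.2
tool_pos: [0.562, -0.1986, 0.0879]
ee_rot: [150.1, -0.1, 87.8]
force: [-5.6, 0.7, 3.1]
width: 0.01
```

```bash
python3 tr.py -12,-112,44
python3 - <<'E'
from cell import manip
import cv2,numpy as np
for n in("side","top"):
    c=manip.camera(n); np.savez(f"{n}9.npz",**c)
    p=c["pixels"][:,:,::-1]
    p=p[170:290,160:320] if n=="side" else p[110:230,160:320]
    cv2.imwrite(f"pics/{n}9.png",cv2.resize(p,None,fx=4,fy=4,interpolation=cv2.INTER_CUBIC))
E
python3 tr.py -12,-112,44
```

```text
tcp in track mm [ -12.2 -111.7   43.3] [-33.2  -5.9 121.2  23.2  40.9 -45.5]
-12,-112,44 [ 0.5618 -0.1988  0.0886] [-0.03  0.02 -0.07] [ 0.562  -0.1986  0.0879] [ 1.5009e+02 -5.0000e-02  8.7830e+01] [-5.6  0.7  3.1] 0.01 26.2
tcp in track mm [ -12.2 -111.7   43.3] [-33.2  -5.9 121.2  23.2  40.9 -45.5]
-12,-112,44 [ 0.5618 -0.1988  0.0886] [-0.03  0.02 -0.07] [ 0.562  -0.1986  0.0879] [ 1.501e+02 -8.000e-02  8.783e+01] [-5.2  2.1  4.4] 0.01 26.3
```

View pics/side9.png

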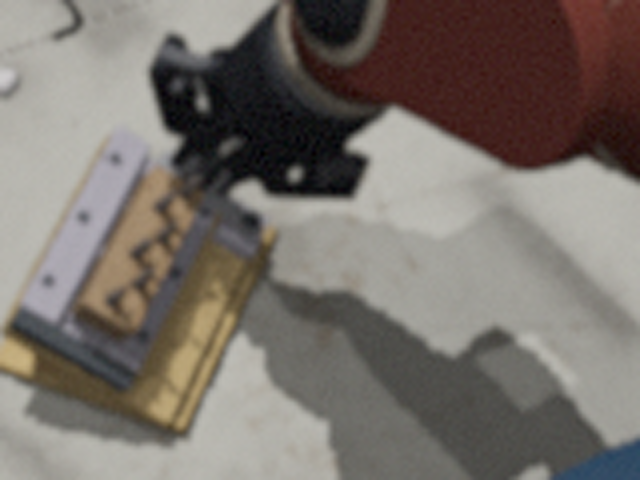

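View pics/top9.png

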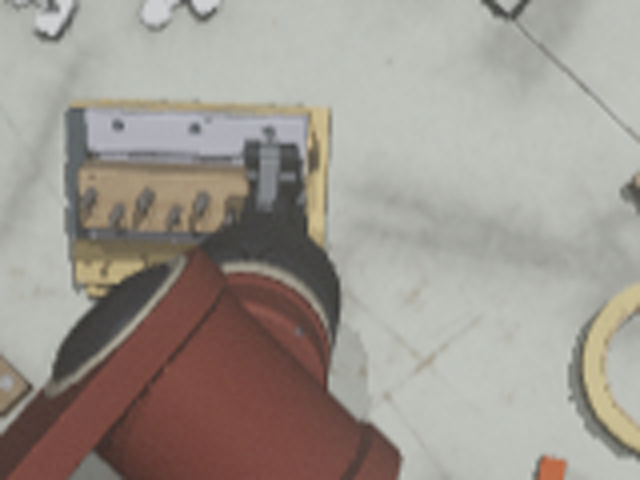

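Request:
send_rows --series '[0.1,0,0,0,0.2,0,0,0,0.2,0,0,0]'

```text
t: 26.6
tool_pos: [0.5621, -0.1978, 0.088]
ee_rot: [150.1, 0.1, 87.8]
force: [-5.2, -2.6, 3.0]
width: 0.01
```

```bash
python3 tr.py
```

```text
tcp in track mm [ -12.1 -111.    43.3] [-33.1  -6.  121.2  23.   40.8 -45.3]
```

Request:
send_rows --series '[0,0,0,0,0,0,0,0,0,0,0,0,0,0,0,0,0,0,-2,0,0,0,-5,0,-1,0,-9,0,-2,0,-12,0,-3,0,-15,0]' --grip 3.2

```text
t: 27.5
tool_pos: [0.4857, -0.2242, 0.2193]
ee_rot: [150.0, 0.0, 87.8]
force: [0.8, -0.5, -0.4]
width: 0.0321
```

Request:
send_rows --series '[-5,-5,-4,0,-10,-8,-6,0,-15,-10,-8,0,-20,-10,-8,0,-22,-10,-8,0,-22,-10,-8,0]'

```text
t: 28.1
tool_pos: [0.3496, -0.4433, 0.2376]
ee_rot: [150.1, 0.1, 87.5]
force: [-0.6, -0.2, -0.5]
width: 0.0322
```

```bash
python3 tr.py
python3 - <<'E'
from cell import manip
import cv2,numpy as np
for n in("side","top"):
    c=manip.camera(n); np.savez(f"{n}10.npz",**c)
    p=c["pixels"][:,:,::-1]; cv2.imwrite(f"pics/{n}10f.png",p)
    p=p[170:290,140:300] if n=="side" else p[110:230,160:320]
    cv2.imwrite(f"pics/{n}10.png",cv2.resize(p,None,fx=4,fy=4,interpolation=cv2.INTER_CUBIC))
from h import *
np.set_printoptions(suppress=True,linewidth=180,precision=1)
T=np.load("track.npy")
for n in("top","side"):
    w=cloud(np.load(n+"10.npz"));q=((w-T[:,3])@T[:,:3]*1000)
    m=(abs(q[...,0]+12)<14)&(abs(q[...,1]+110)<16)&(q[...,2]>49)&(q[...,2]<58)
    p=q[m];print(n,"pin",len(p),p.mean(0) if len(p) else '',(p.min(0),p.max(0)) if len(p) else '')
    m=(q[...,0]>-70)&(q[...,0]<20)&(abs(q[...,1]+108)<30)&(q[...,2]>17)&(q[...,2]<22)
    p=q[m];print("  bar",len(p),p.min(0),p.max(0));c=p[:,:2].mean(0);v=np.linalg.svd(p[:,:2]-c)[2][0];print("   dir",np.round(v,3),c)
E
python3 meas.py 10 -48
```

```text
tcp in track mm [-113.8 -363.7  274.7] [-72.2 -14.3 112.9  29.4  72.4 -76.5]
top pin 26 [ -12.5 -113.5   53.1] (array([ -18.6, -118.9,   50.8]), array([  -7. , -108.4,   56.4]))
  bar 106 [ -61.5 -120.4   17.1] [ 17.1 -83.3  21.9]
   dir [-1.   0.1] [ -27.1 -112. ]
side pin 24 [ -12.4 -111.1   52.8] (array([ -17.7, -117.7,   50.1]), array([  -6.8, -105.4,   55.4]))
  bar 117 [ -62.8 -119.2   17. ] [  7.6 -96.9  21.9]
   dir [-1.   0.1] [ -30.  -110.2]
top block rear 150 x [-19.2 -18.   12.4  13.4] y [-89.5 -89.3 -65.9 -64. ] z 49.99790262587659
top block front 144 x [-19.  -17.6  12.5  13.7] y [-31.9 -30.5  -6.4  -5.1] z 49.904572634110075
top foot tail 68 x [-23.  -16.9  10.9  25.1] y [-115.1 -114.8  -97.5  -97.4] z 6.4970662010726175
side block rear 131 x [-17.9 -17.5  12.8  13.4] y [-89.9 -89.3 -64.8 -64.1] z 49.75061238551371
side block front 157 x [-17.8 -16.9  12.8  13.8] y [-31.9 -31.2  -6.   -5.5] z 49.84568063907705
side foot tail 19 x [ 7.1  7.7 20.5 22. ] y [-115.6 -114.8  -98.5  -97. ] z 6.026916997701121
side foot nose 30 x [-27.9 -26.7  22.1  23.5] y [ 2.7  3.4 10.9 11. ] z 6.802650253511976
```

View pics/side10.png

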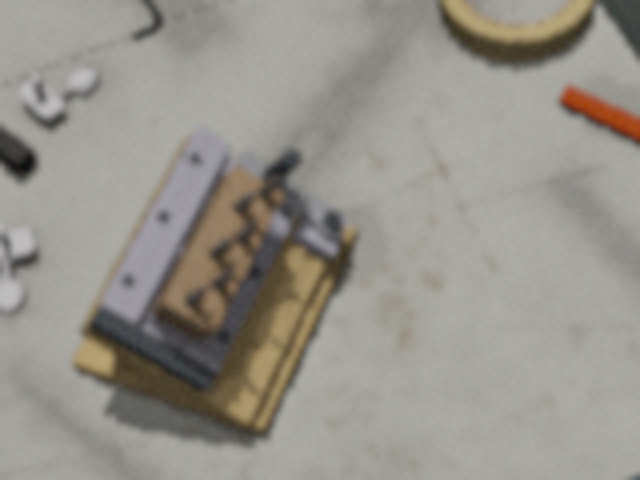

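View pics/top10.png

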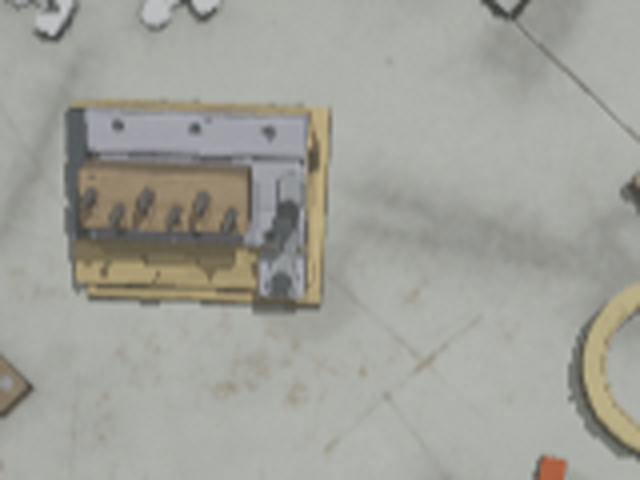

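View pics/top10f.png

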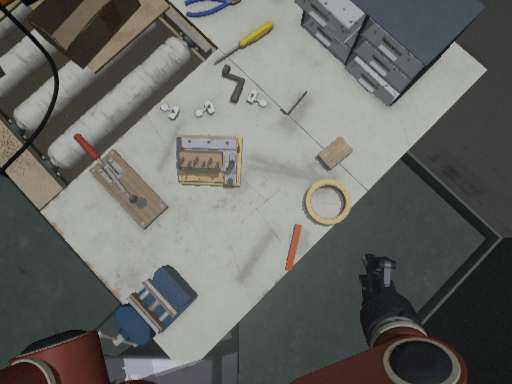

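```bash
python3 tr.py -11,-150,100
```

```text
tcp in track mm [-113.2 -361.2  273.8] [-72.  -14.4 113.1  29.4  72.5 -76.4]
-11,-150,100 [ 0.5333 -0.2359  0.1376] [21.21 10.13 17.32] [ 0.3506 -0.4408  0.237 ] [ 1.5008e+02 -7.0000e-02  8.7650e+01] [-0.   0.9  0.4] 0.0321 28.2
```

Request:
send_rows --series '[2,1,1,0,5,2.5,3,0,8.5,4.2,5,0,12,6,7.5,0,15.5,7.7,10.5,0,18.5,9,14,0,20.5,10,16.5,0,21.2,10.1,17.3,0,21.2,10.1,17.3,0,21.2,10.1,17.3,0]' --grip 0

```text
t: 29.2
tool_pos: [0.5331, -0.2339, 0.1385]
ee_rot: [150.0, 0.0, 87.8]
force: [-0.7, 0.1, 0.4]
width: 0.0002
```

```bash
python3 tr.py -11,-150,44
```

```text
tcp in track mm [ -10.8 -148.1  100.9] [-38.9 -12.  121.   23.4  48.6 -48.8]
-11,-150,44 [ 0.5613 -0.2368  0.0891] [-0.18 -0.01  5.69] [ 0.5331 -0.2339  0.1385] [1.5003e+02 2.0000e-02 8.7820e+01] [-0.7  0.1  0.4] 0.0002 29.2
```

Request:
send_rows --series '[0,0,2,0,0,0,4,0,0,0,5.5,0,0.8,0,5.5,0,1.6,0,5.5,0,1.8,0,5.5,0]'

```text
t: 29.8
tool_pos: [0.5613, -0.2169, 0.0915]
ee_rot: [150.0, 0.0, 87.8]
force: [0.1, 0.4, -0.6]
width: -0.0002
```

Request:
send_rows --series '[0.2,0,0,0,0.4,0,0,0,0.4,0,0,0]'

```text
t: 30.1
tool_pos: [0.5619, -0.2133, 0.0911]
ee_rot: [150.0, 0.0, 87.8]
force: [0.7, -1.0, 0.9]
width: 0.0003
```

```bash
python3 tr.py -11,-125,44
```

```text
tcp in track mm [ -10.2 -126.5   45.8] [-34.7  -5.4 120.4  23.8  41.6 -47.2]
-11,-125,44 [ 0.5622 -0.2119  0.0891] [ 0.15 -0.08  0.18] [ 0.5619 -0.2133  0.0911] [1.4998e+02 5.0000e-02 8.7790e+01] [ 0.7 -1.   0.9] 0.0003 30.1
```

Request:
send_rows --series '[0.1,0,0,0,0.2,0,0,0,0.2,0,0,0]'

```text
t: 30.4
tool_pos: [0.5619, -0.2127, 0.091]
ee_rot: [150.0, 0.2, 87.7]
force: [-1.1, -6.6, 1.5]
width: -0.0
```

Request:
send_rows --series '[0.1,0,0,0,0.2,0,0,0,0.2,0,0,0]'

```text
t: 30.7
tool_pos: [0.5619, -0.2124, 0.0911]
ee_rot: [149.9, 0.4, 87.7]
force: [-1.7, -12.1, -1.2]
width: -0.0002
```

```bash
python3 tr.py -11,-125,44;python3 - <<'E'
from cell import manip
import cv2,numpy as np
for n in("side",):
    c=manip.camera(n); np.savez(f"{n}11.npz",**c)
    p=c["pixels"][:,:,::-1]
    p=p[170:290,140:300] if n=="side" else p[110:230,160:320]
    cv2.imwrite(f"pics/{n}11.png",cv2.resize(p,None,fx=4,fy=4,interpolation=cv2.INTER_CUBIC))
E
```

```text
tcp in track mm [ -10.2 -125.5   45.8] [-34.5  -5.5 120.5  23.4  41.2 -46.7]
-11,-125,44 [ 0.5622 -0.2119  0.0891] [ 0.06 -0.08  0.18] [ 0.5619 -0.2124  0.0911] [149.94   0.4   87.66] [ -1.7 -12.1  -1.2] -0.0002 30.7
```

View pics/side11.png

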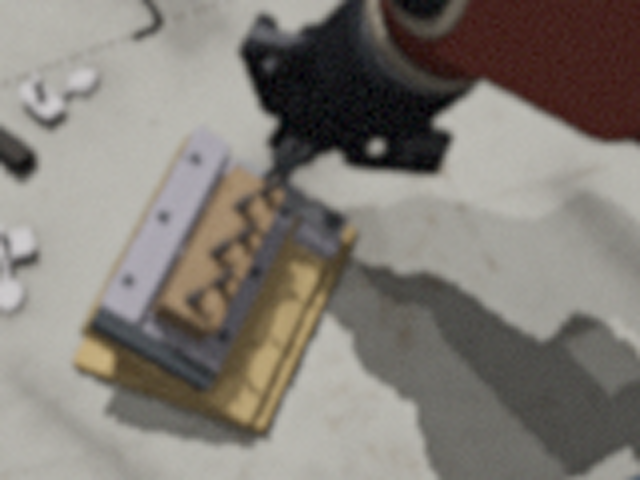

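Request:
send_rows --series '[-1,0,0,0,-3,0,0,0,-5,0,-2,0,-7,0,-5,0,-9,-1,-9,0,-12,-3,-12,0,-16,-5,-14,0,-20,-8,-16,0,-22,-10,-17,0,-22,-10,-17,0]'

```text
t: 31.75
tool_pos: [0.3792, -0.4248, 0.1871]
ee_rot: [150.1, -0.1, 87.5]
force: [0.0, 0.7, -0.3]
width: -0.0001
```

```bash
python3 - <<'E'
from cell import manip
import cv2,numpy as np
for n in("side","top"):
    c=manip.camera(n); np.savez(f"{n}12.npz",**c)
    p=c["pixels"][:,:,::-1]; cv2.imwrite(f"pics/{n}12f.png",p)
    p=p[170:290,140:300] if n=="side" else p[110:230,160:320]
    cv2.imwrite(f"pics/{n}12.png",cv2.resize(p,None,fx=4,fy=4,interpolation=cv2.INTER_CUBIC))
from h import *
np.set_printoptions(suppress=True,linewidth=180,precision=1)
T=np.load("track.npy")
for n in("top","side"):
    w=cloud(np.load(n+"12.npz"));q=((w-T[:,3])@T[:,:3]*1000)
    m=(abs(q[...,0]+12)<14)&(abs(q[...,1]+110)<16)&(q[...,2]>49)&(q[...,2]<58)
    p=q[m];print(n,"pin",len(p),p.mean(0) if len(p) else '',(p.min(0),p.max(0)) if len(p) else '')
E
python3 meas.py 12 -48; python3 tr.py
```

```text
top pin 29 [ -12.3 -110.3   52.7] (array([ -19.1, -115.2,   49.2]), array([  -7. , -104.2,   56.4]))
side pin 23 [ -12.2 -107.7   52.8] (array([ -18.4, -113.8,   50.5]), array([  -7.1, -101.8,   54.8]))
top block rear 152 x [-19.  -18.2  12.5  13.1] y [-89.7 -89.2 -65.8 -64.1] z 49.83892546509886
top block front 151 x [-19.  -17.9  12.4  13.3] y [-32.  -30.6  -6.3  -5.1] z 49.6641473211894
top foot tail 65 x [-21.  -16.6  19.1  27.4] y [-117.  -115.2  -97.3  -97.3] z 5.724854029375975
side block rear 129 x [-17.8 -16.9  13.1  13.8] y [-89.9 -88.8 -64.5 -64.1] z 49.929824673473775
side block front 156 x [-17.8 -17.   13.2  13.9] y [-31.7 -30.4  -5.9  -5.2] z 49.837779008394875
side foot tail 17 x [ 7.6  8.4 17.7 18.5] y [-116.1 -115.2  -96.9  -96.1] z 6.068150701334243
side foot nose 32 x [-27.5 -26.5  26.3  27.9] y [ 2.9  5.5 10.8 11. ] z 7.683244573852816
tcp in track mm [-112.3 -341.6  215.3] [-67.8 -11.8 115.9  29.9  65.8 -75.5]
```

View pics/top12.png

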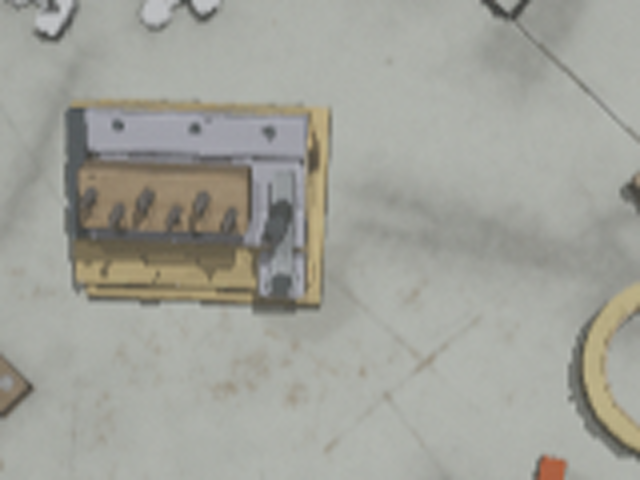

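View pics/side12f.png

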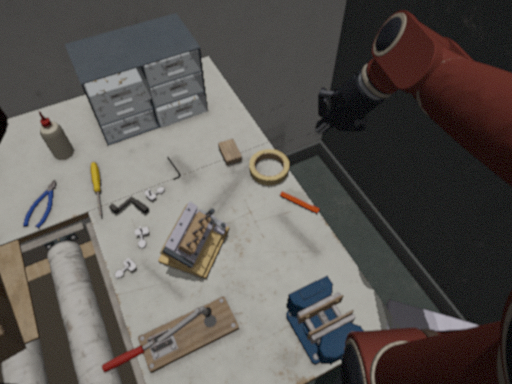

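```bash
python3 -c "
from cell import manip
print(manip.hand_in()); s=manip.sense(); print(s['t'],s['force'].round(1))"
```

```text
the job is handed in; nothing more can be done
None
the job is handed in; nothing more can be done
```

The bit carrier is home on the sloping rail and the keeper is shut across the slot behind it. The arm is clear of everything, and I handed in at about 32 s of the 58 s.

**How it was done:** The moves can't tilt the tool directly. I gripped the carrier with the tool upright, then leaned the tool 30° with short pushes past the arm's reach limit. I slid the carrier in nose first until the stop pushed back with about 11 N, then released it. After that I swung the keeper round by its pin.

**Last checks:**
- **Carrier:** its tail is about 116 mm from the stop, where home should put it. It sits on the channel floor, resting about 2 mm down the slope, which is the full side play.
- **Keeper:** after the first swing it measured about 5° open. I pushed the pin again with closed fingers until it met its stop at 12 N. The pin then read 109 mm from the stop end on average, against 108 mm when shut.
- **Bystanders:** the sanding block, tape and stick look unmoved in both pictures.

**What went wrong or disagreed:**
- **Unseen contact:** while I was leaning the tool beyond the cameras' view, the force rose to about 48 N. The held carrier most likely touched something there. I backed off, and the grip measured true afterwards.
- **Wrist force spike:** one abrupt row gave 83 N, below the 120 N limit. I took it for inertia but could not confirm that.
- **Joint limits:** the pushes past reach held joints 2 and 3 right at the ends of their ranges. Some readings were up to 0.002° past the quoted limits.
- **Camera disagreement:** the two cameras differ by 2 to 3 mm along the track, so I relied on the contact forces for the final positions.

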